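# Fit the filter cartridges in the mist-watering block and turn its sign

## Task

Fit every loose filter cartridge into a free port of the watering filter block: push it right down against the spring and give it a quarter-turn clockwise to its stop, so that it stays locked when you let go. Only when all the cartridges are locked, turn the little sign half a turn to its other stop, so that the face with the raised drop looks away from you. Leave the pots, saucer, tamper and spray bottle where they are, then let go of everything.

Things in the scene. Friction and masses are not known exactly. Their poses are not given: they have to be found in the camera images.
- block: grey plastic filter block fixed on the bench: base plate 196 x 196 x 8 mm with four like ports (eight-sided cups 78 mm across) in a square, 96 mm between centres; origin at the centre of its underside, z up; a brass hose stub sticks out of its +x edge. Each port has a round opening 49 mm across in a white lip 6 mm thick, with two entry slots along the block's +y and -y, out to 35 mm radius, 20 mm wide, flaring outwards
- port0 (a point): centre of one port's mouth, 34 mm above the bench, at the block's (x, y) = (48, 48) mm; axes as the block's. In each port a 40 mm steel disc on a spring lies 9 mm below the mouth; it can be pushed down 11 mm more (2 N at first, 9 N at 8 mm). End stops lie under the lip
- port1 (a point): centre of one port's mouth, 34 mm above the bench, at the block's (x, y) = (48, -48) mm; axes as the block's. A cartridge enters any port with wing and lugs along the block's y axis, either way round; let go there, it sits on the spring disc with its underside 9 mm below the mouth
- port2 (a point): centre of one port's mouth, 34 mm above the bench, at the block's (x, y) = (-48, 48) mm; axes as the block's. Pushed down until its flange meets the lip (underside 17 mm below the mouth; lugs clear the lip from 14 mm), a cartridge can be turned clockwise seen from above to a stop at 90 to 97 degrees, wing along the block's x axis
- port3 (a point): centre of one port's mouth, 34 mm above the bench, at the block's (x, y) = (-48, -48) mm; axes as the block's. When a turned cartridge is released the spring lifts its lugs against the lip (underside about 14 mm below the mouth) and it stays locked
- cartridge_a: filter cartridge loose on the bench (three or four of these are present, all alike; None if absent), 90 g, 52 mm tall; origin at the centre of its underside, z up. Barrel 45 mm across to 17 mm height, flange 56 mm across from 17 to 22, upright wing grip from 22 to 52, 46 mm long along x, 12 thick along y. Two lugs along x, in line with the wing: 60 mm over the tips, 12 wide, 2 to 8 mm up
- cartridge_b: filter cartridge loose on the bench (three or four of these are present, all alike; None if absent), 90 g, 52 mm tall; origin at the centre of its underside, z up. Barrel 45 mm across to 17 mm height, flange 56 mm across from 17 to 22, upright wing grip from 22 to 52, 46 mm long along x, 12 thick along y. Two lugs along x, in line with the wing: 60 mm over the tips, 12 wide, 2 to 8 mm up
- cartridge_c: filter cartridge loose on the bench (three or four of these are present, all alike; None if absent), 90 g, 52 mm tall; origin at the centre of its underside, z up. Barrel 45 mm across to 17 mm height, flange 56 mm across from 17 to 22, upright wing grip from 22 to 52, 46 mm long along x, 12 thick along y. Two lugs along x, in line with the wing: 60 mm over the tips, 12 wide, 2 to 8 mm up
- cartridge_d: filter cartridge loose on the bench (three or four of these are present, all alike; None if absent), 90 g, 52 mm tall; origin at the centre of its underside, z up. Barrel 45 mm across to 17 mm height, flange 56 mm across from 17 to 22, upright wing grip from 22 to 52, 46 mm long along x, 12 thick along y. Two lugs along x, in line with the wing: 60 mm over the tips, 12 wide, 2 to 8 mm up
- sign (a joint): angle of the sign board about its vertical pivot, rad: 0 when its drop face looks along the sign post's -x axis (towards the robot, roughly), grows anticlockwise seen from above, end stops at 0 and 3.14; light friction (0.04 N m), stays where it is left
- sign_top (a point): middle of the sign board's top edge, on the pivot axis, 142 mm above the bench. The board is light wood, 90 mm wide along this point's y axis, 12 mm thick along its x, 66 mm tall (76 to 142 mm above the bench), on a thin steel post with a foot 90 mm across; its -x face carries a white raised drop (3 mm thick, from 15 mm below the top edge down), the other face is plain
- sign_post: the sign's fixed post and foot; origin at the centre of its underside; the board's angle 0 is the post's own yaw
- pots: bystander: three nested terracotta-coloured plastic pots, 124 mm across, 132 mm tall; origin under its centre
- saucer: bystander: glazed ceramic saucer, 124 mm across, 18 mm tall; origin under its centre
- tamper: bystander: wooden tamper standing on its 72 mm disc, 105 mm tall; origin under its centre
- spray: bystander: white push-button spray bottle, 62 mm across, 166 mm tall; origin under its centre
Not all that is in view belongs to the job. What is shaped like the cartridge_d but blue is not meant.

How it is judged:
On the way, in this order (a step that is already met when the one before it is completed fails the run):
1. every cartridge is pushed in and turned to its locked position in a port (((horizontal distance between cartridge_a and port0 below 0.006 m and z of cartridge_a in the frame of port0 below -0.0122 m) or (horizontal distance between cartridge_a and port1 below 0.006 m and z of cartridge_a in the frame of port1 below -0.0122 m) or (horizontal distance between cartridge_a and port2 below 0.006 m and z of cartridge_a in the frame of port2 below -0.0122 m) or (horizontal distance between cartridge_a and port3 below 0.006 m and z of cartridge_a in the frame of port3 below -0.0122 m)) and angle between the x axis of each of cartridge_a, cartridge_b, cartridge_c, cartridge_d and the x axis of block, either way round below 0.3 rad and angle between each of cartridge_a, cartridge_b, cartridge_c, cartridge_d's own z axis and vertical below 0.12 rad and ((horizontal distance between cartridge_b and port0 below 0.006 m and z of cartridge_b in the frame of port0 below -0.0122 m) or (horizontal distance between cartridge_b and port1 below 0.006 m and z of cartridge_b in the frame of port1 below -0.0122 m) or (horizontal distance between cartridge_b and port2 below 0.006 m and z of cartridge_b in the frame of port2 below -0.0122 m) or (horizontal distance between cartridge_b and port3 below 0.006 m and z of cartridge_b in the frame of port3 below -0.0122 m)) and ((horizontal distance between cartridge_c and port0 below 0.006 m and z of cartridge_c in the frame of port0 below -0.0122 m) or (horizontal distance between cartridge_c and port1 below 0.006 m and z of cartridge_c in the frame of port1 below -0.0122 m) or (horizontal distance between cartridge_c and port2 below 0.006 m and z of cartridge_c in the frame of port2 below -0.0122 m) or (horizontal distance between cartridge_c and port3 below 0.006 m and z of cartridge_c in the frame of port3 below -0.0122 m)) and ((horizontal distance between cartridge_d and port0 below 0.006 m and z of cartridge_d in the frame of port0 below -0.0122 m) or (horizontal distance between cartridge_d and port1 below 0.006 m and z of cartridge_d in the frame of port1 below -0.0122 m) or (horizontal distance between cartridge_d and port2 below 0.006 m and z of cartridge_d in the frame of port2 below -0.0122 m) or (horizontal distance between cartridge_d and port3 below 0.006 m and z of cartridge_d in the frame of port3 below -0.0122 m))), for 0.2 s.
2. the sign is turned half a turn to its other stop (value of joint sign above 2.94 rad), for 0.2 s.
At the end, for the whole second after the job is handed in: every cartridge is locked in a port: within 6 mm of its axis, underside over 12.2 mm below the mouth, wing within 0.3 rad of the block's x axis, upright within 0.12 rad, at rest; the sign is past 2.94 rad; the four bystanders are upright and within 40 mm of their places (all of step 1 and linear speed of each of cartridge_a, cartridge_b, cartridge_c, cartridge_d below 0.02 m/s and value of joint sign above 2.94 rad and distance of each of pots, saucer, tamper, spray from where it was at the start of the episode below 0.04 m and angle between each of pots, saucer, tamper, spray's own z axis and vertical below 0.3 rad); the robot touches nothing.
It fails at once if a bystander (pots, saucer, tamper or spray bottle) is pushed more than 40 mm away or knocked over (distance of any of pots, saucer, tamper, spray from where it was at the start of the episode above 0.04 m or angle between any of pots, saucer, tamper, spray's own z axis and vertical above 0.5 rad).
Of cartridge_a, cartridge_b, cartridge_c, cartridge_d only 3 to 4 are there at a start; the rules pass over those that are not, and their reading is None.
At some moment in a run one of cartridge_a, cartridge_b, cartridge_c, cartridge_d may be knocked a few centimetres aside while the robot is not near it.
It also fails if it takes over 210 s, if anything falls off the work surface, if the arm or the gripper's body presses on something with over 40 N, if the wrist force passes 120 N, or if a joint passes its speed limit or range.

## Robot

A 7-joint arm with a two-finger parallel gripper is mounted at the origin on the work surface. World frame = base frame: x ahead of the robot, y to its left, z up, the work surface at z = 0. Lengths are in m, angles in rad, forces in N, time in s.
With the tool pointing down it reaches from about 0.35 to 0.9 m from the base axis. Payload 19.9 kg.
Tool frame: the origin (TCP) lies between the finger pads; the fingertips stand 22 mm ahead of it and the grasp point (between the pads) lies 3 mm ahead of it; x points along the fingers, z is the direction in which the jaws open and shut, and the axes are right-handed (so a half turn about x gives the same grasp; the last joint's range is limited). The gripper opens to 94 mm and grips with 3 to 60 N. Pads are 16 mm wide; open, the fingers measure 119 mm over their backs; the gripper's body (75 mm by 177 mm) begins 78 mm behind the grasp point.
Start: joints at [1.067, 0.417, -0.01, 1.614, 0.005, 1.111, -0.053], TCP at [0.279, -0.559, 0.227] pointing down, gripper open.
Joint ranges: [-2.81, 2.81], [-0.39, 2.02], [-1.27, 1.25], [0.06, 2.57], [-1.19, 4.33], [0.19, 2], [-2.82, 2.82]. Speed limits (rad/s): [1.89, 1.89, 2.39, 2.39, 3.01, 3.01, 3.01].

## Interface

Orientations are given as a unit quaternion [w, x, y, z].
In Python, from rig import robot gives the robot as it stands.
- The arm moves only by the tool drive_tool, never from a script. Its argument "steps" is a list of rows, each an object with "claw": the gripper command: -1 is fully open, 1 is shut, values between are in proportion; "slide": the shift along the tool's x, y, z in cm, a list of three; "yaw": the turn about the tool's x in rad. In form: [{"claw": claw, "slide": [tx, ty, tz], "yaw": yaw}, ...]. A call has 1 to 10 rows; each row is the pose to reach, as a shift and turn from the pose commanded when the call began, along the tool's axes at that moment; what a row does not reach only later rows make up. A row lasts 1/8 s, in which the tool goes at most 62.5 mm and 10.7 degrees, less where a joint would pass 70% of its speed; a pose out of reach is approached as far as the arm can. A call with a gripper value outside its range is refused whole. The fingers move at their own pace and stop on an object; "newtons" is the grip in N (left out, the last holds). Time passes only in rows, so rows that repeat a pose let the fingers close. It gives the time, the measured TCP pose, the force and the opening at its end, in the units of the state.
- robot.sense(): the state, without advancing time (a new reading comes with each control period).
- robot.grab_frame(name): name is "scene" or "top" or "wrist"; returns (picture, depth): 480x640x3 uint8, red, green, blue; 480x640 float32, m along the optical axis (not along the pixel's ray), 0 where there is no reading.
- robot.camera_model(name): a dict with "fov_y" (degrees; the focal length in pixels is half the picture's height over the tangent of half this angle, whatever the lens; pixels are square), "cx", "cy" (the principal point, pixels), "R" (3x3) and "t" (3): a world point X has camera coordinates R X + t. Camera axes: x right, y down, z forward; pixel columns grow to the right and rows downward; lengths in m; the calibration is good to about 2 mm. A picture is of the moment at which its call begins: read the wrist's pose just before it. camera_model takes no time and is no camera call; for the wrist camera it gives the pose at the moment of the call.
- robot.hand_in(): hands the job in, once; it reports no verdict.
The state is a dict: "time_s": time; "joints": joint angles; "dq": joint speeds; "effort": joint torques, N m; "tcp_pos": TCP position; "ee_rot": TCP orientation; "ft_force": force on the tool from outside, world axes, zero at the start; "moment": the same for the moment, N m; "grip_width": opening from 0.0 (shut) to 1.0 (fully open).
Only numpy, scipy, OpenCV 4.12 (cv2) and the standard library are available. Lean on these libraries where they do the work, as an engineer would, in place of code of your own. Each camera call takes 0.05 s, during which the arm holds its last target.

## Working session

There is one attempt and no reset: what is moved stays moved. The work goes in short steps, Python scripts to look and compute and a tool call to move; the robot and the scene stay as the last step left them, time stands still between calls to the robot, and variables do not carry over. Pictures are saved under pics/ and viewed, and the job is handed in when it is done.

Besides the shell and the picture viewer there is one more tool, called after "Emit:" as name([rows], argument=value, ...), one row to a line, values as JSON. drive_tool: Moves the arm, as the interface text tells. Its arguments: {"type":"object","properties":{"steps":{"type":"array"},"newtons":{"type":"number"}},"required":["steps"]}

```bash
mkdir -p pics; ls
cat > h.py <<'E'
import numpy as np, cv2
from rig import robot
def cam(name):
    m=robot.camera_model(name); p,d=robot.grab_frame(name); return p,d,m
def save(p,fn): cv2.imwrite('pics/'+fn,cv2.cvtColor(p,cv2.COLOR_RGB2BGR))
def unproj(m,u,v,z):
    f=240/np.tan(np.radians(m['fov_y'])/2)
    c=np.array([(u-m['cx'])/f*z,(v-m['cy'])/f*z,z]) 
    return np.array(m['R']).T@(c-np.array(m['t']))
def proj(m,X):
    f=240/np.tan(np.radians(m['fov_y'])/2)
    c=np.array(m['R'])@np.array(X)+np.array(m['t']); return f*c[0]/c[2]+m['cx'],f*c[1]/c[2]+m['cy']
def cloud(m,d):
    f=240/np.tan(np.radians(m['fov_y'])/2)
    v,u=np.mgrid[0:480,0:640]
    c=np.stack([(u-m['cx'])/f*d,(v-m['cy'])/f*d,d],-1)
    return (c-np.array(m['t']))@np.array(m['R'])
E
python3 - <<'E'
from h import *
import pickle
for n in ['scene','top','wrist']:
    p,d,m=cam(n); save(p,n+'0.png'); pickle.dump((p,d,m),open(n+'0.pkl','wb'))
    print(n,m['fov_y'],m['cx'],m['cy'],{k:v for k,v in m.items() if k not in('R','t','fov_y','cx','cy')}, -np.array(m['R']).T@np.array(m['t']))
s=robot.sense(); print(s)
E
```

```text
pics
scene 52.2215091057372 320.0328633470261 241.4453832706136 {} [0.95362859 0.74886172 0.98763148]
top 53.244257066423806 323.93479934447726 236.26841410453025 {} [0.34563813 0.02378453 1.34719834]
wrist 69.89421388478387 319.6172594954654 238.95257134291455 {} [ 0.3383073  -0.52994177  0.38322803]
{'time_s': 0.15, 'joints': array([ 1.06654113,  0.41784304, -0.01030319,  1.61401061,  0.0047028 ,
        1.11067384, -0.05297559]), 'dq': array([ 2.67317585e-04, -2.04217691e-03,  1.09983984e-04, -3.70463922e-03,
        4.15796665e-05,  1.40862844e-03,  1.57309937e-03]), 'effort': array([ 6.90180041e-04, -8.51534629e+01,  6.39284067e-01, -4.26134276e+01,
       -4.87830117e-02,  1.71738211e-02,  8.74753096e-05]), 'tcp_pos': array([ 0.27889079, -0.55904381,  0.22697575]), 'ee_rot': array([ 0.60105348,  0.3721514 ,  0.60162886, -0.37186123]), 'ft_force': array([ 0.23489538, -0.19641445,  0.62376914]), 'moment': array([-0.03318911,  0.00870994, -0.00719893]), 'grip_width': 1.000311440634043}
```

View pics/top0.png

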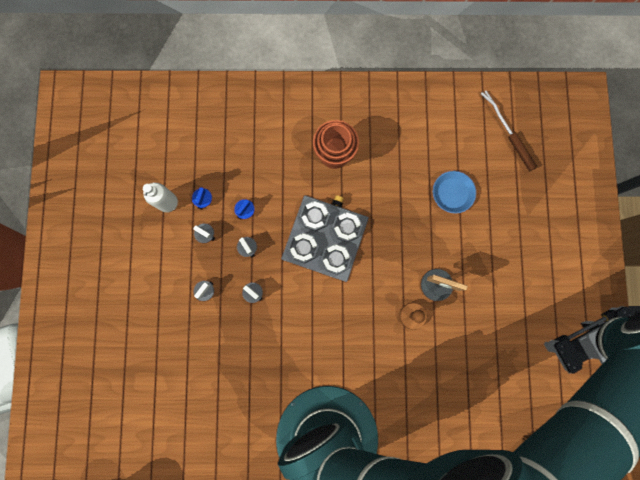

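View pics/scene0.png

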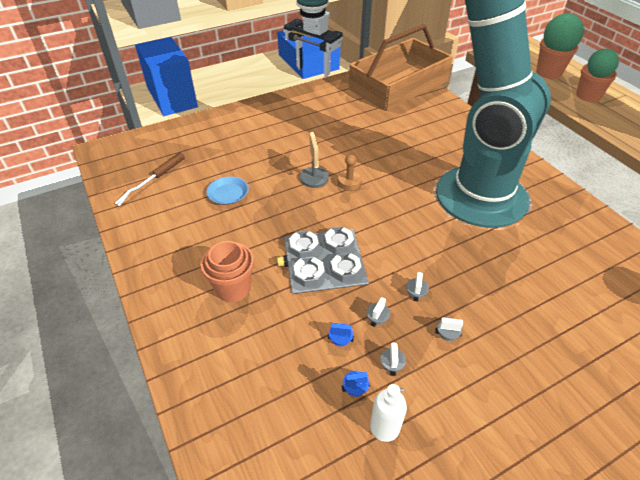

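View pics/wrist0.png

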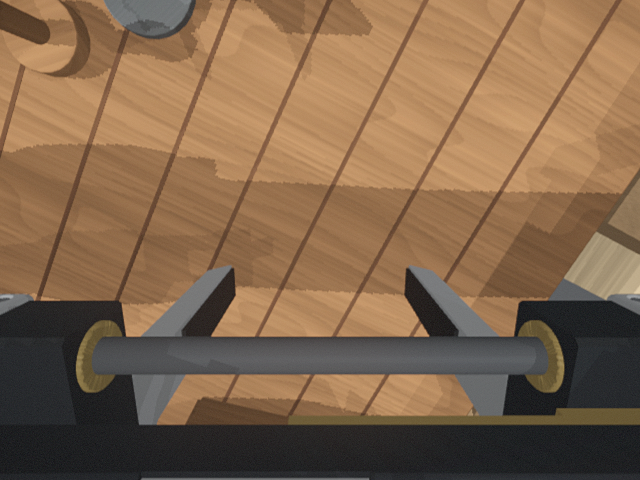

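The top view shows four grey cartridges with white wings near (203,232), (246,246), (204,290) and (252,293), and two blue decoys at (201,197) and (244,208). The block is at (326,237), the sign at (438,284), the tamper at (413,315), the spray at (155,195), the pots at (336,143) and the saucer at (454,191).

Run:
```python
from h import *
import pickle
for n in ['top','scene']:
    p,d,m=pickle.load(open(n+'0.pkl','rb')); X=cloud(m,d); 
    hsv=cv2.cvtColor(p,cv2.COLOR_RGB2HSV)
    if n=='top':
        print('R',np.round(m['R'],3))
        for (u,v) in [(100,150),(500,300),(150,400),(400,400),(600,100)]: print('bench',u,v,np.round(X[v,u],4))
        np.save('topX.npy',X)
    # heights in workspace
    Z=X[...,2]; ws=(X[...,0]>0.2)&(X[...,0]<1.1)&(abs(X[...,1])<0.7)
    for lo,hi,nm in [(0.044,0.056,'wing')]:
        mask=(ws&(Z>lo)&(Z<hi)).astype(np.uint8)
        k,lab,st,ce=cv2.connectedComponentsWithStats(mask)
        for i in range(1,k):
            if st[i,4]<15: continue
            P=X[lab==i]; c=P.mean(0); q=P[:,:2]-c[:2]; w,V=np.linalg.eigh(q.T@q/len(q)); a=V[:,1]
            print(n,nm,st[i,4],np.round(ce[i],1),'c',np.round(c,4),'yaw',round(np.degrees(np.arctan2(a[1],a[0]))%180,1),'sd',np.round(np.sqrt(w),4),p[lab==i].mean(0).astype(int))
```

```text
R [[-0.005 -1.     0.014]
 [-0.989  0.003 -0.146]
 [ 0.146 -0.014 -0.989]]
bench 100 150 [0.7986 0.6521 0.0022]
bench 500 300 [ 0.3619 -0.4898 -0.0038]
bench 150 400 [ 0.0994  0.4759 -0.0011]
bench 400 400 [ 0.0941 -0.1999 -0.0015]
bench 600 100 [ 9.536e-01 -8.242e-01  2.000e-04]
top wing 78 [198.6 195.5] c [0.6515 0.3507 0.0506] yaw 163.4 sd [0.0038 0.0133] [ 33  79 188]
top wing 75 [241.8 207. ] c [0.6189 0.231  0.0507] yaw 144.8 sd [0.0037 0.0129] [ 33  82 197]
top wing 22 [166.9 206.1] c [0.6223 0.4374 0.0485] yaw 124.0 sd [0.0015 0.0101] [130 132 125]
top wing 73 [200.6 231.4] c [0.5513 0.3419 0.0508] yaw 58.0 sd [0.0035 0.0136] [231 231 227]
top wing 74 [244.6 245.6] c [0.5117 0.2213 0.0508] yaw 32.5 sd [0.0036 0.0137] [222 224 217]
top wing 81 [200.5 290.2] c [0.3914 0.337  0.0511] yaw 141.8 sd [0.0036 0.0134] [233 233 229]
top wing 76 [250.4 292.1] c [0.3857 0.2034 0.0507] yaw 51.5 sd [0.0035 0.0131] [228 230 223]
scene wing 22 [350.1 172.3] c [ 0.3269 -0.2289  0.0497] yaw 155.9 sd [0.0034 0.0063] [154 107  68]
scene wing 84 [419.1 280. ] c [0.3898 0.2074 0.0516] yaw 50.2 sd [0.0037 0.0145] [251 251 248]
scene wing 90 [233.  289.2] c [0.7991 0.0188 0.0498] yaw 164.7 sd [0.0076 0.0264] [191 115  81]
scene wing 100 [379.3 305.6] c [0.5168 0.2257 0.0516] yaw 32.1 sd [0.0037 0.0142] [252 252 250]
scene wing 126 [452.1 321.6] c [0.3952 0.3406 0.0512] yaw 142.2 sd [0.0037 0.0132] [252 252 250]
scene wing 125 [341.4 326.8] c [0.6234 0.2343 0.0512] yaw 143.2 sd [0.0037 0.0134] [ 67 128 237]
scene wing 117 [394.5 352.5] c [0.5551 0.3451 0.0519] yaw 56.2 sd [0.0036 0.0137] [253 253 251]
scene wing 144 [356.5 376.4] c [0.656  0.3542 0.051 ] yaw 164.7 sd [0.0038 0.0133] [ 68 129 237]
scene wing 74 [383.8 428.1] c [0.6654 0.4716 0.0501] yaw 127.9 sd [0.0059 0.0163] [221 223 217]
```

Run:
```python
import cv2
t=cv2.imread('pics/top0.png'); 
cv2.imwrite('pics/top0a.png',cv2.resize(t[180:310,180:380],None,fx=4,fy=4,interpolation=cv2.INTER_CUBIC))
cv2.imwrite('pics/top0b.png',cv2.resize(t[240:340,380:500],None,fx=6,fy=6,interpolation=cv2.INTER_CUBIC))
```

```text
(no output)
```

View crops.

View pics/top0a.png

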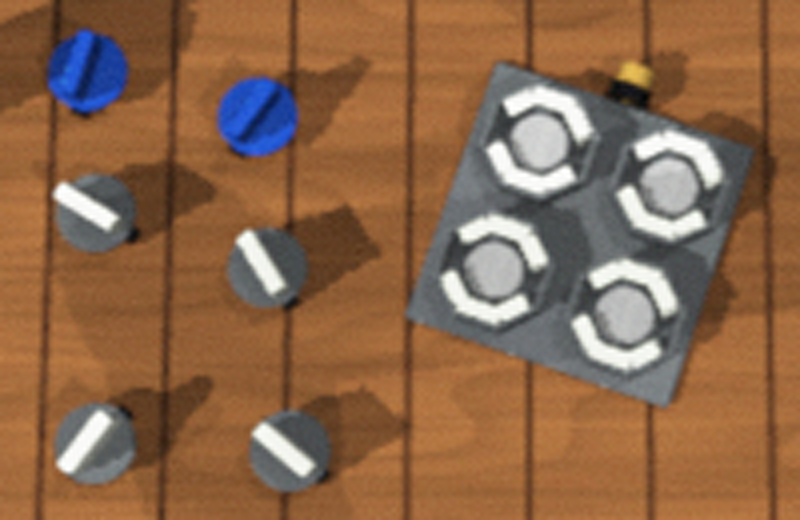

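View pics/top0b.png

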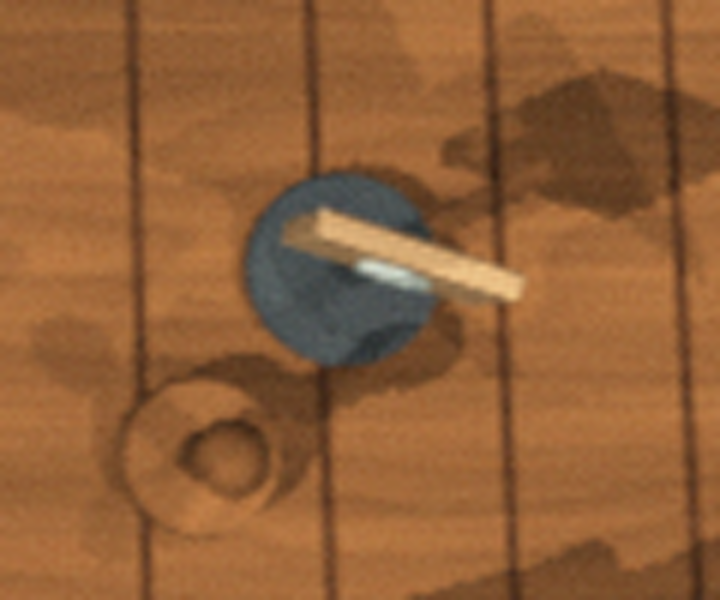

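Run:
```python
from h import *
import pickle
for n in ['top','scene']:
    p,d,m=pickle.load(open(n+'0.pkl','rb')); X=cloud(m,d); Z=X[...,2]
    # block lips: white at z~0.034
    near=(abs(X[...,0]-0.52)<0.16)&(abs(X[...,1]-0.02)<0.16)
    mask=(near&(Z>0.028)&(Z<0.040)&(p.min(-1)>120)).astype(np.uint8)
    k,lab,st,ce=cv2.connectedComponentsWithStats(mask)
    for i in range(1,k):
        if st[i,4]<40: continue
        P=X[lab==i]; (c,s,a)=cv2.minAreaRect((P[:,:2]*1000).astype(np.float32)); print(n,st[i,4],'mean',np.round(P.mean(0),4),'rect',np.round(c,1),np.round(s,1),round(a,1))
    mask=near&(Z>0.003)&(Z<0.014)
    P=X[mask]; print('base',cv2.minAreaRect((P[:,:2]*1000).astype(np.float32)))
    mask=(X[...,0]>0.2)&(X[...,0]<0.6)&(X[...,1]>-0.45)&(X[...,1]<-0.17)&(Z>0.125)&(Z<0.15)
    P=X[mask]; print('sign',len(P),P.mean(0) if len(P) else '',cv2.minAreaRect((P[:,:2]*1000).astype(np.float32)) if len(P) else '')
```

```text
top 135 mean [0.6235 0.0217 0.0328] rect [622.1  20.5] [71.2 28.2] 67.3
top 128 mean [ 0.5922 -0.0676  0.0328] rect [591.5 -68.2] [66.3 27.2] 70.5
top 111 mean [0.5758 0.0404 0.033 ] rect [577.3  39.7] [65.4 25.6] 72.5
top 106 mean [ 0.544  -0.0508  0.0334] rect [545.1 -50.3] [62.4 24.6] 70.5
top 132 mean [0.5333 0.0544 0.033 ] rect [533.2  55.1] [65.7 27.7] 67.4
top 124 mean [ 0.502  -0.0361  0.0328] rect [501.4 -35.7] [65.7 27.2] 68.3
top 108 mean [0.4856 0.0722 0.0329] rect [487.  72.] [62.2 24.7] 70.0
top 114 mean [ 0.4533 -0.0191  0.0333] rect [455.  -18.8] [62.9 24.9] 69.0
base ((519.7757568359375, 19.998138427734375), (319.67291259765625, 317.0525207519531), 89.87361145019531)
sign 200 [ 0.40534029 -0.30696499  0.13977039] ((405.2373352050781, -308.0367126464844), (89.01708984375, 13.213995933532715), 71.16175842285156)
scene 309 mean [ 0.4806 -0.0215  0.0334] rect [480.1 -24. ] [80.3 79.1] 28.2
scene 311 mean [ 0.5716 -0.0542  0.0334] rect [570.7 -56.8] [80.1 80.8] 21.6
scene 354 mean [0.5125 0.0683 0.0334] rect [511.5  65.1] [80.  79.8] 23.5
scene 368 mean [0.603  0.0359 0.0332] rect [603.1  33.6] [80.8 78.5] 66.0
base ((519.98291015625, 20.08795166015625), (319.902587890625, 319.7996826171875), 0.014520560391247272)
sign 115 [ 0.41212497 -0.29917271  0.13997608] ((408.59625244140625, -306.6774597167969), (94.12960815429688, 12.427779197692871), 71.09513092041016)
```

```bash
cat >> h.py <<'E'
from scipy.spatial.transform import Rotation as Rot
def Rt(s): q=s['ee_rot']; return Rot.from_quat([q[1],q[2],q[3],q[0]]).as_matrix()
def plan(x=None,y=None,z=None,jaw=None):
    """target TCP world, jaw azimuth in deg (mod 180)"""
    s=robot.sense(); R=Rt(s); p=s['tcp_pos']
    t=np.array([p[i] if v is None else v for i,v in enumerate((x,y,z))])
    sl=R.T@(t-p)*100
    az=np.degrees(np.arctan2(R[1,2],R[0,2]))
    yaw=None
    if jaw is not None:
        dz=(jaw-az+90)%180-90   # ccw deg
        yaw=-np.radians(dz)
    print('t',round(s['time_s'],2),'tcp',np.round(p,4),'az',round(az,1),'tilt',np.round(R[:,0],3),'j',np.round(s['joints'],2),'F',np.round(s['ft_force'],1),'M',np.round(s['moment'],2),'g',round(s['grip_width'],3))
    print('  slide',np.round(sl,2),'yaw',None if yaw is None else (round(yaw,3), round(yaw-np.sign(yaw)*np.pi,3)))
E
python3 - <<'E'
from h import *
plan(0.45,0.25,0.26,0)
m=robot.camera_model('wrist'); s=robot.sense(); print(np.round(np.array(m['R'])@Rt(s),3)); print(np.round(Rt(s).T@(-np.array(m['R']).T@m['t']-s['tcp_pos']),4))
print(np.round(Rt(s),3))
E
```

```text
t 0.15 tcp [ 0.2789 -0.559   0.227 ] az -63.5 tilt [-0.     0.001 -1.   ] j [ 1.07  0.42 -0.01  1.61  0.    1.11 -0.05] F [ 0.2 -0.2  0.6] M [-0.03  0.01 -0.01] g 1.0
  slide [ -3.25  51.43 -64.76] yaw (np.float64(-1.108), np.float64(2.034))
[[ 0.001 -0.     1.   ]
 [-0.231 -0.973 -0.   ]
 [ 0.973 -0.231 -0.002]]
[-0.1563  0.0661  0.0004]
[[-0.     0.895  0.446]
 [ 0.001  0.446 -0.895]
 [-1.    -0.    -0.001]]
```

Emit:
drive_tool([
  {"claw":-1,"slide":[-3.3,10,-7],"yaw":-0.1},
  {"claw":-1,"slide":[-3.3,15,-10],"yaw":-0.2},
  {"claw":-1,"slide":[-3.3,20,-14],"yaw":-0.3},
  {"claw":-1,"slide":[-3.3,25,-17.5],"yaw":-0.4},
  {"claw":-1,"slide":[-3.3,30,-21],"yaw":-0.5},
  {"claw":-1,"slide":[-3.3,34,-24],"yaw":-0.58},
  {"claw":-1,"slide":[-3.3,38,-26.8],"yaw":-0.58},
  {"claw":-1,"slide":[-3.3,38,-26.8],"yaw":-0.58},
])

```text
time_s: 1.15
tcp_pos: [0.5004, -0.1465, 0.2605]
ee_rot: [0.683, 0.184, 0.683, -0.183]
ft_force: [0.1, -1.1, 0.2]
grip_width: 0.998
```

```bash
python3 -c "
from h import *
plan(0.54,0.0,0.27,-30)"
```

```text
t 1.15 tcp [ 0.5004 -0.1465  0.2605] az -30.1 tilt [ 0.     0.001 -1.   ] j [ 0.54  0.22 -0.37  1.82  0.09  1.12 -0.38] F [ 0.1 -1.1  0.2] M [-0.08 -0.03 -0.01] g 0.998
  slide [-0.94 14.66 -3.91] yaw (np.float64(-0.001), np.float64(3.141))
```

```bash
python3 -c "
from h import *
import pickle
p,d,m=cam('wrist'); save(p,'w1.png'); pickle.dump((p,d,m),open('w1.pkl','wb'))"
```

```text
(no output)
```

View pics/w1.png

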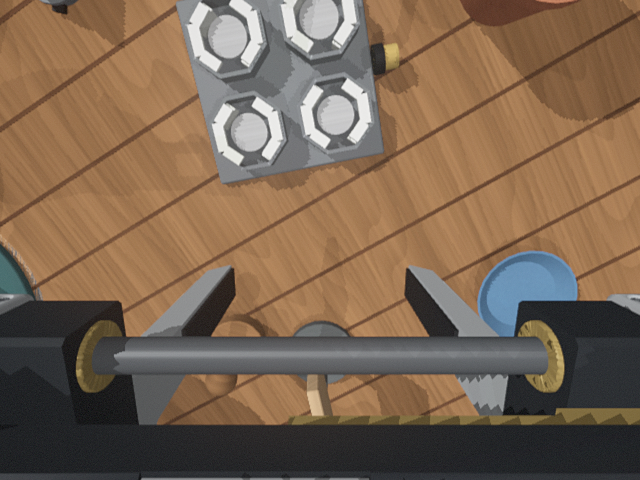

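The wrist view shows the block at about (180..385, 0..185), with its top cut off and the hose stub at (385,57). I'll move forward so all of it is in view.

Emit:
drive_tool([
  {"claw":-1,"slide":[0,6,-2],"yaw":0},
  {"claw":-1,"slide":[0,7,-2],"yaw":0},
  {"claw":-1,"slide":[0,7,-2],"yaw":0},
])

```text
time_s: 1.58
tcp_pos: [0.5174, -0.0792, 0.2603]
ee_rot: [0.683, 0.184, 0.683, -0.184]
ft_force: [-1.3, -0.4, -0.5]
grip_width: 1.0
```

```bash
cat >> h.py <<'E'
def ports(p,d,m):
    X=cloud(m,d); Z=X[...,2]; out=[]
    near=(abs(X[...,0]-0.54)<0.16)&(abs(X[...,1]-0.0)<0.16)
    white=(p.min(-1)>150)
    mask=(near&(Z>0.026)&(Z<0.042)&white).astype(np.uint8)
    P=X[mask>0]
    return P
E
python3 - <<'E'
from h import *
from scipy.optimize import least_squares
import pickle
p,d,m=cam('wrist'); save(p,'w2.png'); pickle.dump((p,d,m),open('w2.pkl','wb'))
for n in ['w2','top0','scene0']:
    p,d,m=pickle.load(open(n+'.pkl','rb'))
    P=ports(p,d,m); print(n,len(P),'z',np.median(P[:,2]))
    c0=np.array([0.54,0.003]); th0=np.radians(-19.5)
    # fit: minimise distance of lip points to annulus mid radius? use centroid: per-port points split by block frame
    c=c0.copy(); th=th0
    for it in range(30):
        B=np.array([[np.cos(th),-np.sin(th)],[np.sin(th),np.cos(th)]])
        q=(P[:,:2]-c)@B
        s=np.sign(q); pc=[]
        for a in (1,-1):
            for b in (1,-1):
                sel=(s[:,0]==a)&(s[:,1]==b); Q=P[sel][:,:2]
                (cc,sz,an)=cv2.minAreaRect((Q*1000).astype(np.float32)); 
                # rect in block frame
                qb=q[sel]; lo=np.percentile(qb,1,axis=0);hi=np.percentile(qb,99,axis=0)
                pc.append(c+B@((lo+hi)/2)); 
        pc=np.array(pc)
        c=pc.mean(0); vx=(pc[0]+pc[1]-pc[2]-pc[3])/2; vy=(pc[0]+pc[2]-pc[1]-pc[3])/2
        th=np.arctan2(vx[1]-vy[0],vx[0]+vy[1])
    print(np.round(c,4),'yaw',np.degrees(th),'pitch',np.linalg.norm(vx),np.linalg.norm(vy)); print(np.round(pc,4).tolist())
plan()
E
```

```text
w2 6296 z 0.03285983589003466
[0.5411 0.0031] yaw -19.382286214608612 pitch 0.09639389173340292 0.09638309002495205
[[0.6024, 0.0325], [0.5706, -0.0583], [0.5118, 0.0645], [0.4794, -0.0265]]
top0 1046 z 0.032498801794148754
[0.5401 0.0019] yaw -19.471751853426706 pitch 0.09620037426670312 0.09554971355863145
[[0.6011, 0.0309], [0.5697, -0.0595], [0.5108, 0.0629], [0.4788, -0.027]]
scene0 1323 z 0.033229885161743744
[0.5415 0.0041] yaw -18.724979882792535 pitch 0.09672576706966253 0.09620029275394636
[[0.6027, 0.0339], [0.5722, -0.0562], [0.5119, 0.0651], [0.4794, -0.0266]]
t 1.62 tcp [ 0.5172 -0.0802  0.2602] az -30.3 tilt [-0.001 -0.    -1.   ] j [ 0.45  0.23 -0.41  1.82  0.1   1.12 -0.52] F [-0.6 -0.9  0.4] M [-0.02 -0.04 -0.03] g 0.995
  slide [0. 0. 0.] yaw None
```

View pics/w2.png

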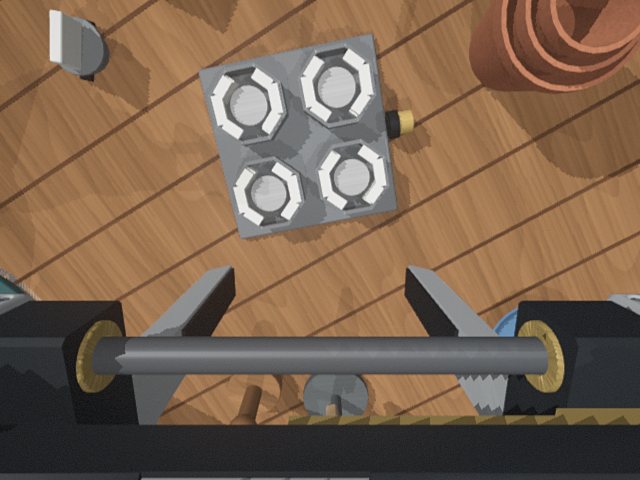

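```bash
python3 -c "
from h import *
plan(0.455,0.187,0.21,-57.7)"
```

```text
t 1.62 tcp [ 0.5172 -0.0802  0.2602] az -30.3 tilt [-0.001 -0.    -1.   ] j [ 0.45  0.23 -0.41  1.82  0.1   1.12 -0.52] F [-0.6 -0.9  0.4] M [-0.02 -0.04 -0.03] g 0.995
  slide [  5.02  19.94 -18.84] yaw (np.float64(0.478), np.float64(-2.663))
```

Emit:
drive_tool([
  {"claw":-1,"slide":[0,4,-4],"yaw":0.1},
  {"claw":-1,"slide":[0,8,-8],"yaw":0.2},
  {"claw":0,"slide":[0,12,-12],"yaw":0.3},
  {"claw":0,"slide":[2,16,-15],"yaw":0.4},
  {"claw":0,"slide":[5,20,-18.8],"yaw":0.478},
  {"claw":0,"slide":[5,20,-18.8],"yaw":0.478},
  {"claw":0,"slide":[5,20,-18.8],"yaw":0.478},
])

```text
time_s: 2.5
tcp_pos: [0.4563, 0.1868, 0.2104]
ee_rot: [0.619, 0.341, 0.619, -0.341]
ft_force: [-0.8, 0.3, 0.1]
grip_width: 0.516
```

```bash
cat >> h.py <<'E'
def wings(name='wrist',fn=None,zlo=0.044,zhi=0.058,p=None,d=None,m=None):
    if p is None:
        plan(); p,d,m=cam(name)
    if fn: save(p,fn)
    X=cloud(m,d); Z=X[...,2]
    ws=(X[...,0]>0.25)&(X[...,0]<0.75)&(X[...,1]>-0.1)&(X[...,1]<0.42)&(d>0)
    if name=='wrist': ws[295:]=False
    mask=(ws&(Z>zlo)&(Z<zhi)).astype(np.uint8)
    k,lab,st,ce=cv2.connectedComponentsWithStats(mask); out=[]
    for i in range(1,k):
        if st[i,4]<30: continue
        P=X[lab==i]; (c,s,a)=cv2.minAreaRect((P[:,:2]*1000).astype(np.float32))
        if s[0]<s[1]: a+=90
        L,W=max(s),min(s)
        # robust extents along rect axes
        A=np.radians(a); u=np.array([np.cos(A),np.sin(A)]); v=np.array([-u[1],u[0]])
        e=[np.percentile(P[:,:2]@w,[1,99]) for w in (u,v)]
        c=u*e[0].mean()+v*e[1].mean()
        print(name,'n',st[i,4],'px',np.round(ce[i]),'c',np.round(c,4),'z',round(np.median(P[:,2]),4),'LW',np.round([np.ptp(e[0])*1000,np.ptp(e[1])*1000],1),'yaw',round(a%180,1),p[lab==i].mean(0).astype(int))
        out.append((c,a%180))
    return out
E
python3 -c "
from h import *
wings('wrist','w3.png'); wings('top')"
```

```text
t 2.5 tcp [0.4563 0.1868 0.2104] az -57.7 tilt [-0. -0. -1.] j [ 0.03  0.24 -0.55  1.94  0.15  1.   -1.59] F [-0.8  0.3  0.1] M [-0.1  -0.08 -0.02] g 0.516
  slide [0. 0. 0.] yaw None
wrist n 930 px [224.  35.] c [0.5531 0.3419] z 0.051 LW [44.8 11.9] yaw 58.7 [225 225 220]
wrist n 953 px [381.  37.] c [0.6216 0.2313] z 0.0507 LW [44.8 12. ] yaw 143.7 [ 72 117 201]
wrist n 681 px [321. 154.] c [0.5149 0.2226] z 0.0508 LW [45.3 10.9] yaw 32.4 [248 247 245]
wrist n 682 px [147. 200.] c [0.394  0.3373] z 0.051 LW [44.4 11.8] yaw 143.5 [227 228 222]
wrist n 155 px [262. 261.] c [0.3999 0.2179] z 0.0506 LW [11.8 10.2] yaw 135.0 [219 219 214]
wrist n 43 px [277. 289.] c [0.3826 0.1909] z 0.0492 LW [12.7  3.1] yaw 49.3 [170 170 166]
t 2.55 tcp [0.4565 0.1866 0.2107] az -57.7 tilt [ 0. -0. -1.] j [ 0.03  0.24 -0.55  1.94  0.15  1.   -1.59] F [-0.4 -0.7  0.7] M [-0.06  0.02 -0.02] g 0.506
  slide [0. 0. 0.] yaw None
top n 80 px [199. 196.] c [0.6517 0.3508] z 0.0506 LW [45.  13.8] yaw 161.5 [ 33  80 191]
top n 50 px [244. 204.] c [0.6267 0.2262] z 0.0495 LW [27.9 12.3] yaw 143.6 [ 36  86 202]
top n 68 px [199. 292.] c [0.3879 0.3405] z 0.0507 LW [35.1 13.4] yaw 145.4 [228 229 222]
```

View pics/w3.png

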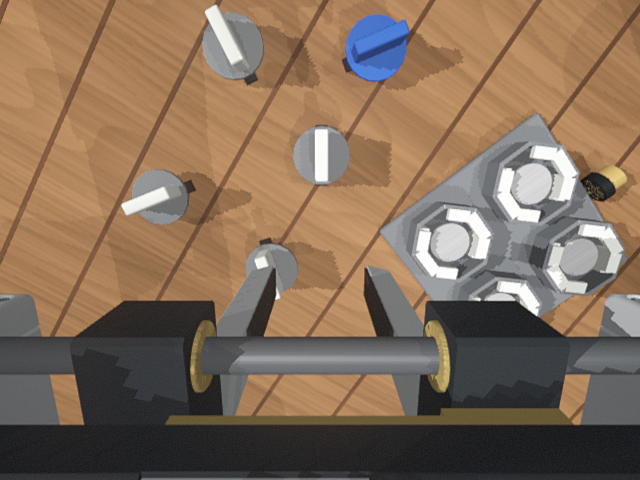

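Cartridge B is at pixel (321,154) with nothing around it. Its height and size match the spec. I'll grasp it now.

```bash
python3 -c "
from h import *
plan(0.5149,0.2226,0.047,-57.6)"
```

```text
t 2.6 tcp [0.4566 0.1866 0.2108] az -57.8 tilt [ 0.001 -0.    -1.   ] j [ 0.03  0.24 -0.55  1.94  0.15  1.   -1.59] F [ 0.1 -0.1 -0.4] M [ 0.05 -0.02 -0.01] g 0.498
  slide [16.39  6.84  0.05] yaw (np.float64(-0.003), np.float64(3.139))
```

Emit:
drive_tool([
  {"claw":0,"slide":[3,4,0],"yaw":0},
  {"claw":0,"slide":[7,6.8,0],"yaw":0},
  {"claw":0,"slide":[11,6.8,0],"yaw":0},
  {"claw":0,"slide":[15,6.8,0],"yaw":0},
  {"claw":0,"slide":[16.4,6.8,0],"yaw":0},
  {"claw":0,"slide":[16.4,6.8,0],"yaw":0},
])

```text
time_s: 3.35
tcp_pos: [0.5137, 0.224, 0.0468]
ee_rot: [0.619, 0.341, 0.619, -0.341]
ft_force: [0.3, 0.3, 0.5]
grip_width: 0.502
```

```bash
python3 -c "
from h import *
plan(0.5149,0.2226,0.047,-57.6)"
```

```text
t 3.35 tcp [0.5137 0.224  0.0468] az -57.7 tilt [-0. -0. -1.] j [-0.11  0.58 -0.45  1.89  0.36  0.75 -1.78] F [0.3 0.3 0.5] M [-0.01 -0.03 -0.03] g 0.502
  slide [-0.02  0.02  0.19] yaw (np.float64(-0.002), np.float64(3.14))
```

Emit:
drive_tool([
  {"claw":1,"slide":[0,0,0.1],"yaw":0},
  {"claw":1,"slide":[0,0,0.1],"yaw":0},
  {"claw":1,"slide":[0,0,0.1],"yaw":0},
  {"claw":1,"slide":[0,0,0.1],"yaw":0},
], newtons=45)

```text
time_s: 3.85
tcp_pos: [0.5139, 0.2238, 0.0468]
ee_rot: [0.62, 0.341, 0.619, -0.341]
ft_force: [-0.1, -1.5, 4.0]
grip_width: 0.126
```

```bash
python3 -c "
from h import *
plan(0.6022,0.0323,0.14,-19.4)"
```

```text
t 3.85 tcp [0.5139 0.2238 0.0468] az -57.6 tilt [ 0.  0. -1.] j [-0.11  0.58 -0.45  1.89  0.36  0.75 -1.77] F [-0.1 -1.5  4. ] M [-0.19  0.11 -0.03] g 0.126
  slide [-9.32 -2.79 20.91] yaw (np.float64(-0.667), np.float64(2.474))
```

Emit:
drive_tool([
  {"claw":1,"slide":[-5,0,0],"yaw":0},
  {"claw":1,"slide":[-9.3,0,3],"yaw":-0.1},
  {"claw":1,"slide":[-9.3,-0.8,8],"yaw":-0.25},
  {"claw":1,"slide":[-9.3,-1.6,13],"yaw":-0.4},
  {"claw":1,"slide":[-9.3,-2.4,18],"yaw":-0.55},
  {"claw":1,"slide":[-9.3,-2.8,20.9],"yaw":-0.667},
  {"claw":1,"slide":[-9.3,-2.8,20.9],"yaw":-0.667},
  {"claw":1,"slide":[-9.3,-2.8,20.9],"yaw":-0.667},
])

```text
time_s: 4.85
tcp_pos: [0.6016, 0.0331, 0.1394]
ee_rot: [0.697, 0.12, 0.697, -0.119]
ft_force: [-0.3, -0.1, -1.0]
grip_width: 0.125
```

```bash
python3 -c "
from h import *
plan(0.6022,0.0323,0.082,-19.4)
p,d,m=cam('wrist'); save(p,'w4.png')"
```

```text
t 4.85 tcp [0.6016 0.0331 0.1394] az -19.5 tilt [-0.     0.001 -1.   ] j [ 0.35  0.55 -0.61  1.73  0.37  0.98 -0.74] F [-0.3 -0.1 -1. ] M [ 0.05 -0.02 -0.  ] g 0.125
  slide [ 5.74 -0.06  0.09] yaw (np.float64(-0.001), np.float64(3.141))
```

View pics/w4.png

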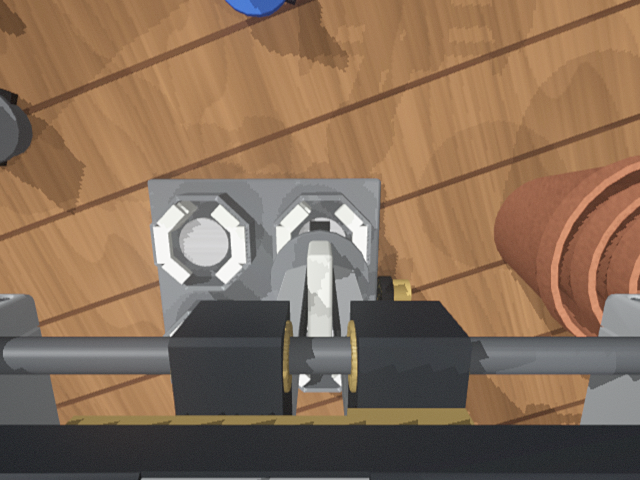

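The cartridge is aligned over port0: the lug at (320,225) sits in the slot gap. I'll lower it.

Emit:
drive_tool([
  {"claw":1,"slide":[4,0,0.1],"yaw":0},
  {"claw":1,"slide":[5.2,0,0.1],"yaw":0},
  {"claw":1,"slide":[5.8,0,0.1],"yaw":0},
  {"claw":1,"slide":[6.3,0,0.1],"yaw":0},
  {"claw":1,"slide":[6.7,0,0.1],"yaw":0},
  {"claw":1,"slide":[6.7,0,0.1],"yaw":0},
])

```text
time_s: 5.65
tcp_pos: [0.6029, 0.0319, 0.0726]
ee_rot: [0.697, 0.119, 0.697, -0.119]
ft_force: [-0.8, 0.0, -0.4]
grip_width: 0.121
```

```bash
python3 -c "
from h import *
plan(0.6022,0.0323,0.064,-19.4)"
```

```text
t 5.65 tcp [0.6029 0.0319 0.0726] az -19.4 tilt [ 0.  0. -1.] j [ 0.32  0.63 -0.56  1.77  0.43  0.87 -0.78] F [-0.8  0.  -0.4] M [ 0.03 -0.06 -0.01] g 0.121
  slide [ 0.86  0.01 -0.08] yaw (np.float64(-0.0), np.float64(3.141))
```

It entered with no side force. Next I'll push down.

Emit:
drive_tool([
  {"claw":1,"slide":[0.4,0,-0.05],"yaw":0},
  {"claw":1,"slide":[0.8,0,-0.05],"yaw":0},
  {"claw":1,"slide":[0.85,0,-0.05],"yaw":0},
  {"claw":1,"slide":[0.85,0,-0.05],"yaw":0},
])

```text
time_s: 6.15
tcp_pos: [0.603, 0.0321, 0.0644]
ee_rot: [0.697, 0.119, 0.697, -0.119]
ft_force: [0.3, -0.1, 7.6]
grip_width: 0.123
```

Emit:
drive_tool([
  {"claw":1,"slide":[0,0,0],"yaw":0.18},
  {"claw":1,"slide":[0,0,0],"yaw":0.36},
  {"claw":1,"slide":[0,0,0],"yaw":0.54},
  {"claw":1,"slide":[0,0,0],"yaw":0.72},
  {"claw":1,"slide":[0,0,0],"yaw":0.9},
  {"claw":1,"slide":[0,0,0],"yaw":1.08},
  {"claw":1,"slide":[0,0,0],"yaw":1.26},
  {"claw":1,"slide":[0,0,0],"yaw":1.44},
  {"claw":1,"slide":[0,0,0],"yaw":1.6},
  {"claw":1,"slide":[0,0,0],"yaw":1.62},
])

```text
time_s: 7.4
tcp_pos: [0.6029, 0.0324, 0.0644]
ee_rot: [0.394, 0.588, 0.393, -0.587]
ft_force: [-0.2, -0.6, 7.6]
grip_width: 0.123
```

```bash
python3 -c "
from h import *
plan(0.6022,0.0323,0.064,-109.4)"
```

```text
t 7.4 tcp [0.6029 0.0324 0.0644] az -112.4 tilt [ 0.001 -0.    -1.   ] j [ 0.03  0.58 -0.17  1.78  0.14  0.79 -2.18] F [-0.2 -0.6  7.6] M [-0.    0.01  0.1 ] g 0.123
  slide [ 0.04 -0.06  0.03] yaw (np.float64(-0.052), np.float64(3.089))
```

It turned 93° with a small stop moment. I'll release and lift.

Emit:
drive_tool([
  {"claw":0.2,"slide":[0,0,0],"yaw":0},
  {"claw":0.2,"slide":[0,0,0],"yaw":0},
  {"claw":0.2,"slide":[0,0,0],"yaw":0},
  {"claw":0.2,"slide":[-4,0,0],"yaw":0},
  {"claw":0.2,"slide":[-9,0,0],"yaw":0},
  {"claw":0.2,"slide":[-14,0,0],"yaw":0},
  {"claw":0.2,"slide":[-15,-4,-4],"yaw":0},
  {"claw":0.2,"slide":[-15,-7,-7],"yaw":0},
  {"claw":0.2,"slide":[-15,-7,-7],"yaw":0},
])

```text
time_s: 8.52
tcp_pos: [0.5628, 0.1267, 0.2141]
ee_rot: [0.395, 0.586, 0.396, -0.586]
ft_force: [0.1, -1.4, 0.6]
grip_width: 0.399
```

```bash
python3 -c "
from h import *
plan()
p,d,m=cam('wrist'); save(p,'w5.png')
wings(zlo=0.06,zhi=0.08,p=p,d=d,m=m)
wings('top','top5.png')"
```

```text
t 8.53 tcp [0.5628 0.1267 0.2141] az -111.9 tilt [-0.     0.001 -1.   ] j [-0.08  0.36 -0.24  1.74  0.1   1.05 -2.31] F [ 0.1 -1.4  0.6] M [ 0.01 -0.05 -0.03] g 0.399
  slide [0. 0. 0.] yaw None
wrist n 900 px [404. 149.] c [0.6027 0.0326] z 0.0707 LW [45.  11.8] yaw 158.1 [240 241 239]
t 8.57 tcp [0.5636 0.1244 0.2139] az -112.1 tilt [-0.  0. -1.] j [-0.08  0.36 -0.24  1.74  0.1   1.05 -2.31] F [ 0.4 -0.1 -0.4] M [0.02 0.03 0.01] g 0.399
  slide [0. 0. 0.] yaw None
top n 82 px [199. 196.] c [0.652  0.3512] z 0.0504 LW [44.  13.5] yaw 162.9 [ 35  85 201]
top n 76 px [201. 231.] c [0.5513 0.3419] z 0.0499 LW [45.1 11.6] yaw 58.0 [236 237 231]
top n 84 px [200. 290.] c [0.3915 0.3374] z 0.0499 LW [44.3 12.3] yaw 144.0 [219 220 212]
top n 76 px [250. 292.] c [0.3856 0.2036] z 0.0513 LW [44.  11.4] yaw 49.9 [245 245 243]
```

View pics/w5.png

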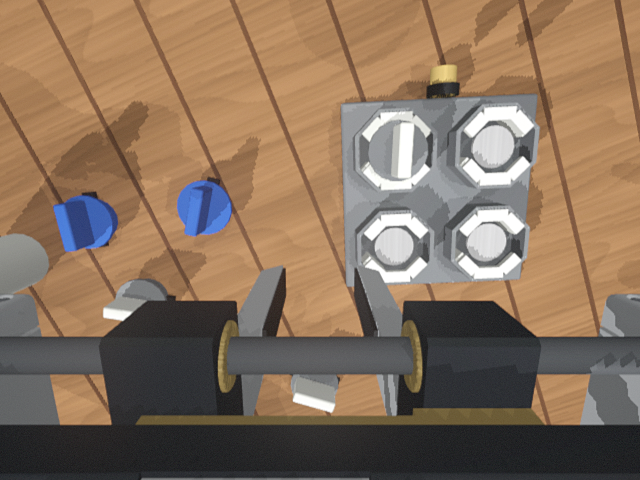

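View pics/top5.png

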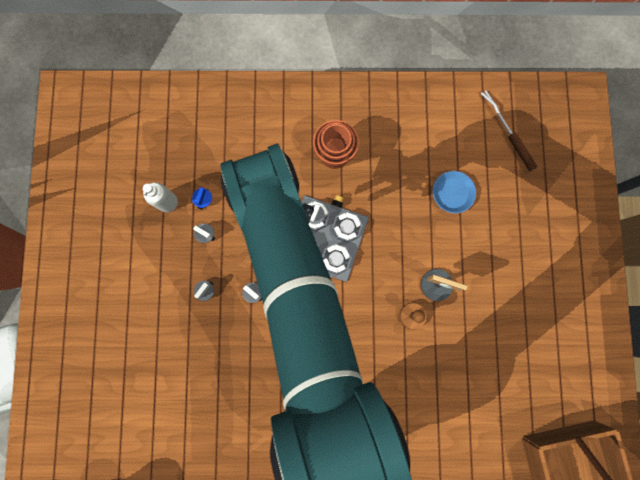

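Port0 is locked: the wing is along the block's x axis, 92.5° of turn, with its top at about 71 mm. The other three cartridges haven't moved. Next is A, at about (0.553, 0.342).

```bash
python3 -c "
from h import *
plan(0.515,0.28,0.20,-31.5)"
```

```text
t 8.62 tcp [0.5641 0.1231 0.2137] az -112.2 tilt [-0. -0. -1.] j [-0.08  0.36 -0.24  1.74  0.1   1.05 -2.31] F [ 0.5  0.2 -0. ] M [0.05 0.04 0.04] g 0.402
  slide [  1.37 -10.47 -12.67] yaw (np.float64(-1.409), np.float64(1.733))
```

Emit:
drive_tool([
  {"claw":0.2,"slide":[0,-2,-2],"yaw":-0.18},
  {"claw":0.2,"slide":[0,-4,-4],"yaw":-0.36},
  {"claw":0.2,"slide":[0,-6,-6],"yaw":-0.54},
  {"claw":0.2,"slide":[0,-8,-9],"yaw":-0.72},
  {"claw":0.2,"slide":[1.4,-10.5,-12.7],"yaw":-0.9},
  {"claw":0.2,"slide":[1.4,-10.5,-12.7],"yaw":-1.08},
  {"claw":0.1,"slide":[1.4,-10.5,-12.7],"yaw":-1.26},
  {"claw":0,"slide":[1.4,-10.5,-12.7],"yaw":-1.41},
  {"claw":0,"slide":[1.4,-10.5,-12.7],"yaw":-1.41},
])

```text
time_s: 9.75
tcp_pos: [0.5157, 0.2794, 0.1995]
ee_rot: [0.68, 0.192, 0.681, -0.193]
ft_force: [0.1, 0.3, 0.4]
grip_width: 0.498
```

```bash
python3 -c "
from h import *
wings('wrist','w6.png')
plan(0.5531,0.3419,0.047,-31.4)"
```

```text
t 9.75 tcp [0.5157 0.2794 0.1995] az -31.6 tilt [-0.001 -0.    -1.   ] j [-0.11  0.43 -0.56  1.73  0.26  1.06 -1.31] F [0.1 0.3 0.4] M [-0.05 -0.04  0.03] g 0.498
  slide [0. 0. 0.] yaw None
wrist n 940 px [417.  73.] c [0.6536 0.3518] z 0.0508 LW [44.7 11.8] yaw 163.1 [ 70 118 204]
wrist n 762 px [319. 148.] c [0.5531 0.3428] z 0.0508 LW [44.9 11.3] yaw 58.5 [241 241 237]
wrist n 711 px [447. 215.] c [0.6216 0.2317] z 0.0506 LW [44.7 12. ] yaw 143.6 [ 72 120 208]
wrist n 649 px [184. 288.] c [0.3773 0.3001] z 0.0506 LW [45.1 11.3] yaw 144.1 [224 225 219]
t 9.8 tcp [0.5156 0.2796 0.1996] az -31.7 tilt [-0.001 -0.    -1.   ] j [-0.12  0.43 -0.56  1.73  0.26  1.06 -1.32] F [-0.7 -0.6 -0.3] M [ 0.01 -0.   -0.05] g 0.499
  slide [15.26  7.28 -0.08] yaw (np.float64(-0.006), np.float64(3.136))
```

Cartridge C has been knocked to about (0.377, 0.300), so I'll look again before picking it up. A hasn't moved, so I'll grasp it now.

Emit:
drive_tool([
  {"claw":0,"slide":[3,4,0],"yaw":0},
  {"claw":0,"slide":[7,7.3,-0.1],"yaw":0},
  {"claw":0,"slide":[11,7.3,-0.1],"yaw":0},
  {"claw":0,"slide":[14,7.3,-0.1],"yaw":0},
  {"claw":0,"slide":[15.3,7.3,-0.1],"yaw":0},
  {"claw":0,"slide":[15.3,7.3,-0.1],"yaw":0},
  {"claw":1,"slide":[15.3,7.3,-0.1],"yaw":0},
  {"claw":1,"slide":[15.3,7.3,-0.1],"yaw":0},
  {"claw":1,"slide":[15.3,7.3,-0.1],"yaw":0},
  {"claw":1,"slide":[15.3,7.3,-0.1],"yaw":0},
])

```text
time_s: 11.05
tcp_pos: [0.5524, 0.3435, 0.0473]
ee_rot: [0.681, 0.192, 0.681, -0.192]
ft_force: [0.6, -0.7, 3.2]
grip_width: 0.122
```

```bash
python3 -c "
from h import *
plan(0.5122,0.0643,0.14,-19.4)"
```

```text
t 11.05 tcp [0.5524 0.3435 0.0473] az -31.5 tilt [ 0.  0. -1.] j [-0.27  0.72 -0.48  1.65  0.41  0.87 -1.46] F [ 0.6 -0.7  3.2] M [-0.11  0.09 -0.02] g 0.122
  slide [ -9.28 -25.91  11.14] yaw (np.float64(-0.211), np.float64(2.931))
```

Emit:
drive_tool([
  {"claw":1,"slide":[-5,0,0],"yaw":0},
  {"claw":1,"slide":[-9.3,-3,1.3],"yaw":0},
  {"claw":1,"slide":[-9.3,-8,3.4],"yaw":-0.05},
  {"claw":1,"slide":[-9.3,-13,5.6],"yaw":-0.1},
  {"claw":1,"slide":[-9.3,-18,7.7],"yaw":-0.15},
  {"claw":1,"slide":[-9.3,-23,9.9],"yaw":-0.211},
  {"claw":1,"slide":[-9.3,-25.9,11.1],"yaw":-0.211},
  {"claw":1,"slide":[-9.3,-25.9,11.1],"yaw":-0.211},
  {"claw":1,"slide":[-9.3,-25.9,11.1],"yaw":-0.211},
])

```text
time_s: 12.18
tcp_pos: [0.5119, 0.0653, 0.1401]
ee_rot: [0.697, 0.119, 0.697, -0.119]
ft_force: [-0.7, 0.7, -1.3]
grip_width: 0.128
```

```bash
python3 -c "
from h import *
plan(0.5122,0.0643,0.073,-19.4)
p,d,m=cam('wrist'); save(p,'w7.png')"
```

```text
t 12.18 tcp [0.5119 0.0653 0.1401] az -19.3 tilt [ 0.  0. -1.] j [ 0.3   0.39 -0.58  1.95  0.27  0.88 -0.76] F [-0.7  0.7 -1.3] M [-0.02 -0.04  0.04] g 0.128
  slide [ 6.71 -0.09  0.06] yaw (np.float64(0.001), np.float64(-3.141))
```

View pics/w7.png

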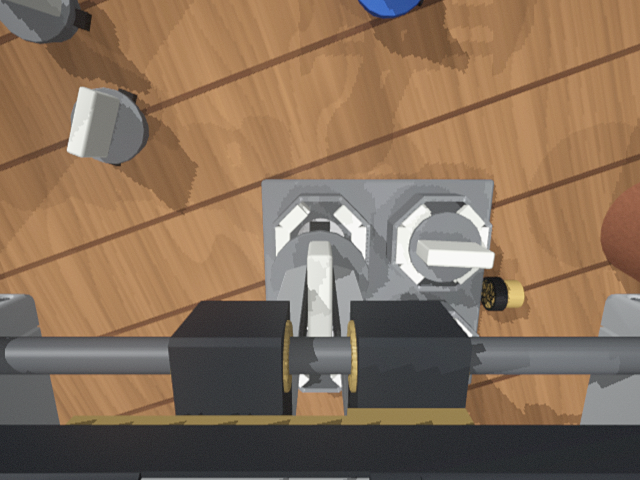

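The lug is centred in port2's slot at (320,225). I'll lower it and then push.

Emit:
drive_tool([
  {"claw":1,"slide":[4,-0.1,0.05],"yaw":0},
  {"claw":1,"slide":[5.2,-0.1,0.05],"yaw":0},
  {"claw":1,"slide":[5.8,-0.1,0.05],"yaw":0},
  {"claw":1,"slide":[6.3,-0.1,0.05],"yaw":0},
  {"claw":1,"slide":[6.7,-0.1,0.05],"yaw":0},
  {"claw":1,"slide":[6.7,-0.1,0.05],"yaw":0},
])

```text
time_s: 12.98
tcp_pos: [0.512, 0.0635, 0.0731]
ee_rot: [0.697, 0.119, 0.697, -0.119]
ft_force: [0.0, -0.4, -1.3]
grip_width: 0.124
```

```bash
python3 -c "
from h import *
plan(0.5122,0.0643,0.064,-19.4)"
```

```text
t 12.97 tcp [0.512  0.0635 0.0731] az -19.4 tilt [ 0.  0. -1.] j [ 0.25  0.49 -0.53  1.99  0.36  0.75 -0.83] F [ 0.  -0.4 -1.3] M [-0.02 -0.06 -0.03] g 0.124
  slide [ 0.91  0.08 -0.  ] yaw (np.float64(0.001), np.float64(-3.141))
```

Emit:
drive_tool([
  {"claw":1,"slide":[0.4,0.05,0],"yaw":0},
  {"claw":1,"slide":[0.8,0.05,0],"yaw":0},
  {"claw":1,"slide":[0.9,0.05,0],"yaw":0},
  {"claw":1,"slide":[0.9,0.05,0],"yaw":0},
])

```text
time_s: 13.48
tcp_pos: [0.5125, 0.0639, 0.0642]
ee_rot: [0.697, 0.119, 0.697, -0.119]
ft_force: [-1.3, -1.5, 7.8]
grip_width: 0.122
```

Emit:
drive_tool([
  {"claw":1,"slide":[0,0,0],"yaw":0.18},
  {"claw":1,"slide":[0,0,0],"yaw":0.36},
  {"claw":1,"slide":[0,0,0],"yaw":0.54},
  {"claw":1,"slide":[0,0,0],"yaw":0.72},
  {"claw":1,"slide":[0,0,0],"yaw":0.9},
  {"claw":1,"slide":[0,0,0],"yaw":1.08},
  {"claw":1,"slide":[0,0,0],"yaw":1.26},
  {"claw":1,"slide":[0,0,0],"yaw":1.44},
  {"claw":1,"slide":[0,0,0],"yaw":1.6},
  {"claw":1,"slide":[0,0,0],"yaw":1.62},
])

```text
time_s: 14.72
tcp_pos: [0.5127, 0.0642, 0.0644]
ee_rot: [0.394, 0.588, 0.393, -0.587]
ft_force: [-0.4, -0.4, 7.1]
grip_width: 0.124
```

```bash
python3 -c "
from h import *
plan(0.5122,0.0643,0.064,-109.4)"
```

```text
t 14.72 tcp [0.5127 0.0642 0.0644] az -112.3 tilt [ 0.001  0.    -1.   ] j [-0.07  0.46 -0.14  2.    0.09  0.69 -2.23] F [-0.4 -0.4  7.1] M [-0.05  0.04  0.12] g 0.124
  slide [ 0.04 -0.05  0.01] yaw (np.float64(-0.051), np.float64(3.09))
```

Emit:
drive_tool([
  {"claw":0.2,"slide":[0,0,0],"yaw":0},
  {"claw":0.2,"slide":[0,0,0],"yaw":0},
  {"claw":0.2,"slide":[0,0,0],"yaw":0},
  {"claw":0.2,"slide":[-4,0,0],"yaw":0},
  {"claw":0.2,"slide":[-9,0,0],"yaw":0},
  {"claw":0.2,"slide":[-14,0,0],"yaw":-0.1},
  {"claw":0.2,"slide":[-15,-4,-1],"yaw":-0.2},
  {"claw":0.2,"slide":[-15,-8,-2],"yaw":-0.3},
  {"claw":0.2,"slide":[-15,-8,-2],"yaw":-0.3},
])

```text
time_s: 15.85
tcp_pos: [0.4439, 0.1141, 0.2142]
ee_rot: [0.479, 0.52, 0.479, -0.52]
ft_force: [-0.0, -1.0, 0.4]
grip_width: 0.397
```

```bash
python3 -c "
from h import *
p,d,m=cam('wrist'); save(p,'w8.png')
wings(zlo=0.06,zhi=0.08,p=p,d=d,m=m)
wings(p=p,d=d,m=m)
plan(0.352,0.165,0.20,-39)"
```

```text
wrist n 1057 px [405.  30.] c [0.6014 0.0328] z 0.0706 LW [43.5 11.9] yaw 157.9 [239 239 236]
wrist n 839 px [371. 149.] c [0.5124 0.0644] z 0.0707 LW [44.6 11.9] yaw 157.9 [243 243 240]
wrist n 706 px [15. 17.] c [0.6451 0.3531] z 0.0507 LW [26.7 11.9] yaw 162.4 [ 48  81 152]
wrist n 1049 px [165.  33.] c [0.6219 0.2304] z 0.0508 LW [44.7 12. ] yaw 143.7 [ 69 104 182]
wrist n 157 px [393.  48.] c [0.602  0.0382] z 0.0514 LW [43.6 10.3] yaw 172.2 [186 187 182]
wrist n 85 px [362. 150.] c [0.5139 0.07  ] z 0.0507 LW [42.9  1.2] yaw 159.1 [184 185 180]
wrist n 419 px [229. 285.] c [0.3921 0.2077] z 0.0507 LW [34.2 11.5] yaw 50.5 [217 217 213]
wrist n 95 px [151. 291.] c [0.3939 0.2875] z 0.0499 LW [12.7  7.4] yaw 76.1 [193 193 188]
t 15.9 tcp [0.4451 0.1131 0.2141] az -94.9 tilt [ 0.001 -0.    -1.   ] j [-0.08  0.14 -0.25  2.02  0.04  0.99 -2.01] F [ 0.9 -1.3  0.6] M [ 0.09 -0.01  0.01] g 0.4
  slide [ 1.41 -9.72 -4.37] yaw (np.float64(-0.976), np.float64(2.166))
```

View pics/w8.png

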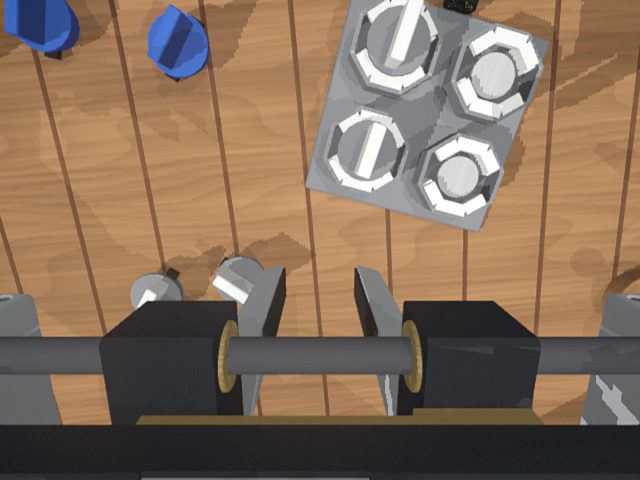

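Port0 and port2 are both locked: tops at 70.7 mm, yaw 158°. Next I'll look at D.

Emit:
drive_tool([
  {"claw":0.2,"slide":[0.5,-2,-1],"yaw":-0.18},
  {"claw":0.2,"slide":[1.4,-5,-2],"yaw":-0.36},
  {"claw":0.2,"slide":[1.4,-9.7,-4.4],"yaw":-0.54},
  {"claw":0.1,"slide":[1.4,-9.7,-4.4],"yaw":-0.72},
  {"claw":0,"slide":[1.4,-9.7,-4.4],"yaw":-0.9},
  {"claw":0,"slide":[1.4,-9.7,-4.4],"yaw":-0.98},
  {"claw":0,"slide":[1.4,-9.7,-4.4],"yaw":-0.98},
])

```text
time_s: 16.77
tcp_pos: [0.3533, 0.1646, 0.1998]
ee_rot: [0.666, 0.236, 0.667, -0.236]
ft_force: [0.9, -0.9, 0.3]
grip_width: 0.504
```

```bash
python3 -c "
from h import *
wings('wrist','w9.png')
plan(0.3885,0.2055,0.047,-39)"
```

```text
t 16.77 tcp [0.3533 0.1646 0.1998] az -39.0 tilt [-0.  0. -1.] j [-0.13  0.03 -0.39  2.17  0.02  0.94 -1.21] F [ 0.9 -0.9  0.3] M [ 0.03 -0.11 -0.08] g 0.504
  slide [0. 0. 0.] yaw None
wrist n 907 px [240.  92.] c [0.3769 0.2991] z 0.051 LW [44.6 11.9] yaw 143.3 [231 231 227]
wrist n 715 px [322. 173.] c [0.3877 0.2043] z 0.0508 LW [44.6 11.6] yaw 49.3 [244 243 241]
wrist n 295 px [617. 174.] c [0.5943 0.041 ] z 0.0508 LW [30.4 10.1] yaw 178.9 [187 188 183]
wrist n 320 px [520. 206.] c [0.5117 0.0704] z 0.0514 LW [44.3 11.2] yaw 172.9 [190 192 186]
t 16.82 tcp [0.3532 0.1647 0.1998] az -39.0 tilt [-0.  0. -1.] j [-0.13  0.03 -0.39  2.17  0.02  0.94 -1.21] F [ 0.3 -0.3  0.8] M [ 0.01 -0.06  0.03] g 0.5
  slide [15.28  5.39  0.18] yaw (np.float64(-0.001), np.float64(3.141))
```

View pics/w9.png

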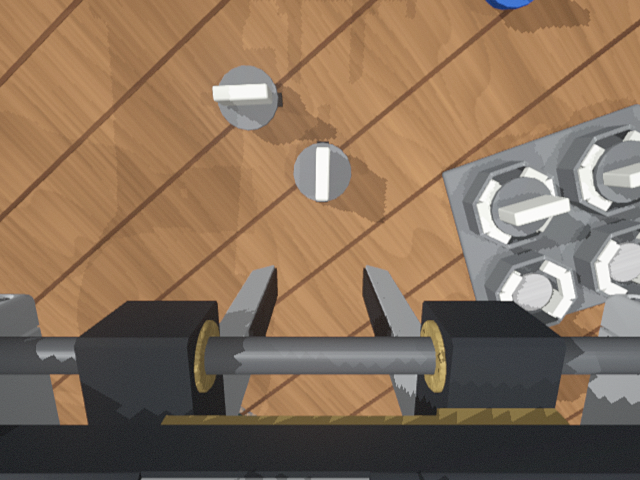

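Emit:
drive_tool([
  {"claw":0,"slide":[3,4,0.2],"yaw":0.02},
  {"claw":0,"slide":[7,5.3,0.2],"yaw":0.02},
  {"claw":0,"slide":[11,5.3,0.2],"yaw":0.02},
  {"claw":0,"slide":[14,5.3,0.2],"yaw":0.02},
  {"claw":0,"slide":[15.3,5.3,0.2],"yaw":0.02},
  {"claw":0,"slide":[15.3,5.3,0.2],"yaw":0.02},
  {"claw":1,"slide":[15.3,5.3,0.2],"yaw":0.02},
  {"claw":1,"slide":[15.3,5.3,0.2],"yaw":0.02},
  {"claw":1,"slide":[15.3,5.3,0.2],"yaw":0.02},
  {"claw":1,"slide":[15.3,5.3,0.2],"yaw":0.02},
])

```text
time_s: 18.08
tcp_pos: [0.3877, 0.205, 0.0472]
ee_rot: [0.665, 0.242, 0.664, -0.242]
ft_force: [-0.6, -0.8, 4.9]
grip_width: 0.126
```

```bash
python3 -c "
from h import *
plan(0.5707,-0.0581,0.16,-19.4)"
```

```text
t 18.07 tcp [0.3877 0.205  0.0472] az -40.0 tilt [ 0.  0. -1.] j [-0.25  0.4  -0.35  2.19  0.24  0.59 -1.48] F [-0.6 -0.8  4.9] M [-0.17  0.14 -0.03] g 0.126
  slide [-11.27  -8.39  30.93] yaw (np.float64(-0.36), np.float64(2.782))
```

Emit:
drive_tool([
  {"claw":1,"slide":[-5.5,0,0],"yaw":0},
  {"claw":1,"slide":[-11.2,0,2],"yaw":0},
  {"claw":1,"slide":[-11.3,-1.9,7],"yaw":-0.1},
  {"claw":1,"slide":[-11.3,-3.3,12],"yaw":-0.2},
  {"claw":1,"slide":[-11.3,-4.6,17],"yaw":-0.3},
  {"claw":1,"slide":[-11.3,-6,22],"yaw":-0.36},
  {"claw":1,"slide":[-11.3,-7.3,27],"yaw":-0.36},
  {"claw":1,"slide":[-11.3,-8.4,30.9],"yaw":-0.36},
  {"claw":1,"slide":[-11.3,-8.4,30.9],"yaw":-0.36},
  {"claw":1,"slide":[-11.3,-8.4,30.9],"yaw":-0.36},
])

```text
time_s: 19.32
tcp_pos: [0.5699, -0.0574, 0.1597]
ee_rot: [0.697, 0.119, 0.697, -0.119]
ft_force: [-0.7, 0.3, -0.6]
grip_width: 0.124
```

```bash
python3 -c "
from h import *
plan(0.5707,-0.0581,0.073,-19.4)
p,d,m=cam('wrist'); save(p,'w10.png')"
```

```text
t 19.32 tcp [ 0.5699 -0.0574  0.1597] az -19.4 tilt [-0.001  0.    -1.   ] j [ 0.28  0.42 -0.29  1.8   0.14  0.95 -0.41] F [-0.7  0.3 -0.6] M [-0.02  0.    0.05] g 0.124
  slide [ 8.67 -0.04  0.1 ] yaw (np.float64(0.001), np.float64(-3.141))
```

View pics/w10.png

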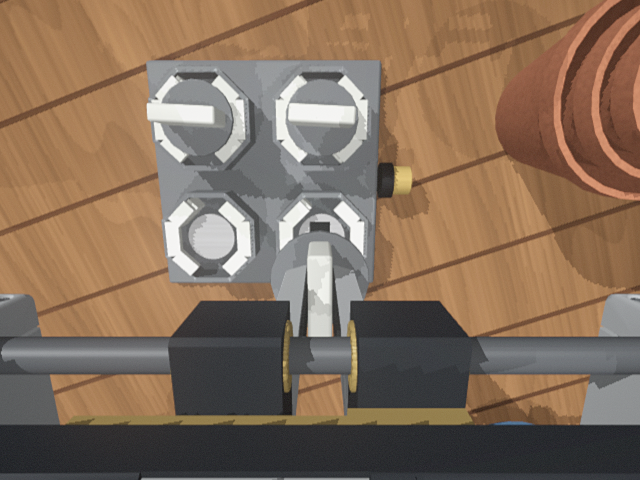

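It is over port1 and aligned. I'll lower it.

Emit:
drive_tool([
  {"claw":1,"slide":[4,0,0.1],"yaw":0},
  {"claw":1,"slide":[7,0,0.1],"yaw":0},
  {"claw":1,"slide":[7.8,0,0.1],"yaw":0},
  {"claw":1,"slide":[8.3,0,0.1],"yaw":0},
  {"claw":1,"slide":[8.7,0,0.1],"yaw":0},
  {"claw":1,"slide":[8.7,0,0.1],"yaw":0},
])

```text
time_s: 20.12
tcp_pos: [0.5715, -0.0582, 0.0734]
ee_rot: [0.697, 0.119, 0.697, -0.119]
ft_force: [-0.2, -0.5, -2.0]
grip_width: 0.124
```

```bash
python3 -c "
from h import *
plan(0.5707,-0.0581,0.064,-19.4)"
```

```text
t 20.12 tcp [ 0.5715 -0.0582  0.0734] az -19.4 tilt [ 0.001 -0.    -1.   ] j [ 0.26  0.53 -0.27  1.85  0.19  0.78 -0.45] F [-0.2 -0.5 -2. ] M [-0.02 -0.01 -0.02] g 0.124
  slide [ 0.94 -0.01 -0.08] yaw (np.float64(0.001), np.float64(-3.141))
```

Emit:
drive_tool([
  {"claw":1,"slide":[0.4,0,-0.05],"yaw":0},
  {"claw":1,"slide":[0.8,0,-0.05],"yaw":0},
  {"claw":1,"slide":[0.95,0,-0.05],"yaw":0},
  {"claw":1,"slide":[0.95,0,-0.05],"yaw":0},
])

```text
time_s: 20.62
tcp_pos: [0.5715, -0.0582, 0.0643]
ee_rot: [0.698, 0.119, 0.696, -0.119]
ft_force: [-1.1, -1.0, 13.3]
grip_width: 0.126
```

Emit:
drive_tool([
  {"claw":1,"slide":[0,0,0],"yaw":0.18},
  {"claw":1,"slide":[0,0,0],"yaw":0.36},
  {"claw":1,"slide":[0,0,0],"yaw":0.54},
  {"claw":1,"slide":[0,0,0],"yaw":0.72},
  {"claw":1,"slide":[0,0,0],"yaw":0.9},
  {"claw":1,"slide":[0,0,0],"yaw":1.08},
  {"claw":1,"slide":[0,0,0],"yaw":1.26},
  {"claw":1,"slide":[0,0,0],"yaw":1.44},
  {"claw":1,"slide":[0,0,0],"yaw":1.6},
  {"claw":1,"slide":[0,0,0],"yaw":1.62},
])

```text
time_s: 21.88
tcp_pos: [0.5717, -0.0581, 0.0643]
ee_rot: [0.394, 0.588, 0.393, -0.587]
ft_force: [-0.2, -0.2, 12.6]
grip_width: 0.126
```

```bash
python3 -c "
from h import *
plan(0.5707,-0.0581,0.064,-109.4)"
```

```text
t 21.88 tcp [ 0.5717 -0.0581  0.0643] az -112.3 tilt [ 0.002 -0.    -1.   ] j [-0.06  0.54  0.13  1.87 -0.1   0.74 -1.83] F [-0.2 -0.2 12.6] M [0.03 0.1  0.18] g 0.126
  slide [ 0.03 -0.09  0.04] yaw (np.float64(-0.051), np.float64(3.09))
```

Emit:
drive_tool([
  {"claw":0.2,"slide":[0,0,0],"yaw":0},
  {"claw":0.2,"slide":[0,0,0],"yaw":0},
  {"claw":0.2,"slide":[0,0,0],"yaw":0},
  {"claw":0.2,"slide":[-4,0,0],"yaw":0},
  {"claw":0.2,"slide":[-9,0,0],"yaw":0},
  {"claw":0.2,"slide":[-14,0,0],"yaw":-0.18},
  {"claw":0.2,"slide":[-15,-4,-3],"yaw":-0.36},
  {"claw":0.2,"slide":[-15,-7,-7],"yaw":-0.54},
  {"claw":0.2,"slide":[-15,-9,-11],"yaw":-0.72},
  {"claw":0.2,"slide":[-15,-9,-11],"yaw":-0.72},
])

```text
time_s: 23.12
tcp_pos: [0.5284, 0.0811, 0.2134]
ee_rot: [0.577, 0.408, 0.578, -0.408]
ft_force: [-0.1, -0.6, -0.3]
grip_width: 0.4
```

```bash
python3 -c "
from h import *
p,d,m=cam('wrist'); save(p,'w11.png')
wings(zlo=0.06,zhi=0.08,p=p,d=d,m=m)
plan(0.433,0.257,0.20,53.4)"
```

```text
wrist n 762 px [521.  24.] c [ 0.7395 -0.0163] z 0.07 LW [57.2 12.4] yaw 83.4 [137  88  66]
wrist n 51 px [560.  19.] c [ 0.7478 -0.0341] z 0.0772 LW [14.4  2. ] yaw 106.5 [98 62 46]
wrist n 857 px [401. 171.] c [0.6025 0.0328] z 0.0705 LW [44.8 11.7] yaw 157.9 [242 242 240]
wrist n 901 px [480. 238.] c [ 0.5709 -0.057 ] z 0.0702 LW [44.7 11.8] yaw 157.7 [226 226 223]
wrist n 735 px [331. 254.] c [0.5128 0.0645] z 0.0707 LW [44.9 11.9] yaw 157.7 [240 240 237]
t 23.18 tcp [0.5287 0.0788 0.2133] az -70.8 tilt [-0.  0. -1.] j [-0.17  0.27 -0.04  1.85  0.01  1.02 -1.45] F [-0.1 -1.1  0.1] M [ 0.02 -0.03  0.01] g 0.397
  slide [  1.34  -3.19 -19.97] yaw (np.float64(0.973), np.float64(-2.168))
```

View pics/w11.png

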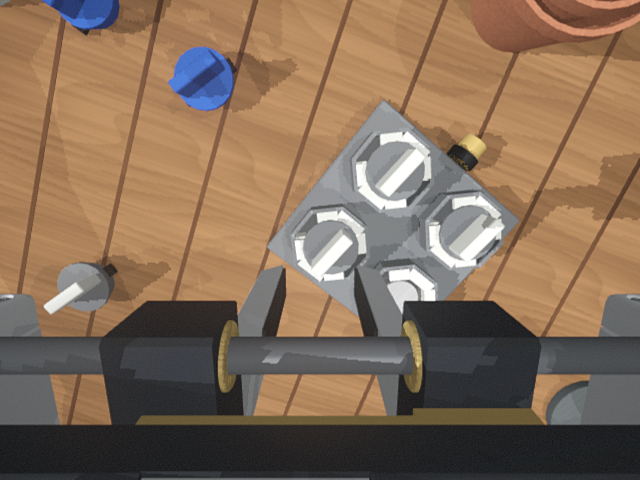

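Ports 0, 1 and 2 are locked. I'll go to C with yaw −2.17, which takes two calls.

Emit:
drive_tool([
  {"claw":0,"slide":[0,0,-4],"yaw":-0.18},
  {"claw":0,"slide":[0,-1,-8],"yaw":-0.36},
  {"claw":0,"slide":[0,-2,-12],"yaw":-0.54},
  {"claw":0,"slide":[0,-3,-16],"yaw":-0.72},
  {"claw":0,"slide":[0,-3.2,-20],"yaw":-0.9},
  {"claw":0,"slide":[1.3,-3.2,-20],"yaw":-1.08},
  {"claw":0,"slide":[1.3,-3.2,-20],"yaw":-1.26},
  {"claw":0,"slide":[1.3,-3.2,-20],"yaw":-1.44},
  {"claw":0,"slide":[1.3,-3.2,-20],"yaw":-1.62},
  {"claw":0,"slide":[1.3,-3.2,-20],"yaw":-1.8},
])

```text
time_s: 24.42
tcp_pos: [0.434, 0.255, 0.2002]
ee_rot: [0.679, -0.197, 0.679, 0.197]
ft_force: [0.7, -0.6, -0.3]
grip_width: 0.499
```

```bash
python3 -c "
from h import *
plan(0.433,0.257,0.20,53.4)"
```

```text
t 24.43 tcp [0.434  0.255  0.2002] az 32.3 tilt [-0. -0. -1.] j [-0.23  0.26 -0.42  1.93  0.12  0.98 -0.14] F [ 0.7 -0.6 -0.3] M [ 0.05 -0.14 -0.01] g 0.499
  slide [0.02 0.22 0.02] yaw (np.float64(-0.368), np.float64(2.774))
```

Emit:
drive_tool([
  {"claw":0,"slide":[0,0.2,0],"yaw":-0.18},
  {"claw":0,"slide":[0,0.2,0],"yaw":-0.368},
  {"claw":0,"slide":[0,0.2,0],"yaw":-0.368},
  {"claw":0,"slide":[0,0.2,0],"yaw":-0.368},
])

```text
time_s: 24.92
tcp_pos: [0.4327, 0.2574, 0.2003]
ee_rot: [0.633, -0.315, 0.633, 0.315]
ft_force: [-0.1, 0.2, 0.1]
grip_width: 0.501
```

```bash
python3 -c "
from h import *
o=wings('wrist','w12.png')
c,a=min(o,key=lambda t:np.hypot(*(t[0]-[0.377,0.299])))
plan(c[0],c[1],0.047,a-90)"
```

```text
t 24.93 tcp [0.4327 0.2574 0.2003] az 52.9 tilt [-0. -0. -1.] j [-0.19  0.26 -0.47  1.93  0.14  0.98  0.2 ] F [-0.1  0.2  0.1] M [-0.02 -0.13  0.02] g 0.501
  slide [0. 0. 0.] yaw None
wrist n 747 px [319. 152.] c [0.376  0.2995] z 0.0508 LW [44.4 11.4] yaw 142.9 [231 232 227]
t 24.98 tcp [0.4326 0.2576 0.2004] az 53.0 tilt [-0. -0. -1.] j [-0.19  0.26 -0.47  1.93  0.14  0.98  0.2 ] F [-0.5 -0.2 -0.4] M [-0.04 -0.2  -0.06] g 0.501
  slide [15.34  7.04 -0.05] yaw (np.float64(0.002), np.float64(-3.139))
```

View pics/w12.png

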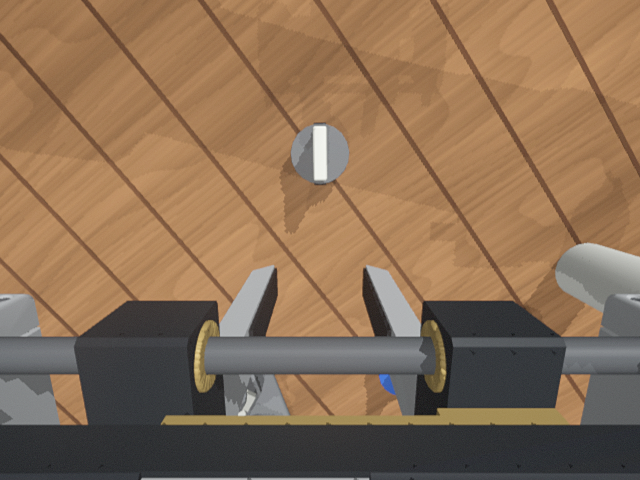

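C is at pixel (319,153), aligned with the tool and upright. I'll grasp it.

Emit:
drive_tool([
  {"claw":0,"slide":[3,4,0],"yaw":0},
  {"claw":0,"slide":[7,7.0,-0.05],"yaw":0},
  {"claw":0,"slide":[11,7.0,-0.05],"yaw":0},
  {"claw":0,"slide":[14,7.0,-0.05],"yaw":0},
  {"claw":0,"slide":[15.3,7.0,-0.05],"yaw":0},
  {"claw":0,"slide":[15.3,7.0,-0.05],"yaw":0},
  {"claw":1,"slide":[15.3,7.0,-0.05],"yaw":0},
  {"claw":1,"slide":[15.3,7.0,-0.05],"yaw":0},
  {"claw":1,"slide":[15.3,7.0,-0.05],"yaw":0},
  {"claw":1,"slide":[15.3,7.0,-0.05],"yaw":0},
])

```text
time_s: 26.22
tcp_pos: [0.3761, 0.2995, 0.0477]
ee_rot: [0.632, -0.317, 0.632, 0.317]
ft_force: [0.3, -0.2, 2.0]
grip_width: 0.123
```

```bash
python3 -c "
from h import *
plan(0.4803,-0.0263,0.16,-19.4)"
```

```text
t 26.23 tcp [0.3761 0.2995 0.0477] az 53.3 tilt [ 0.  0. -1.] j [-0.37  0.47 -0.43  2.09  0.32  0.65 -0.09] F [ 0.3 -0.2  2. ] M [ 0.09 -0.38 -0.01] g 0.123
  slide [-11.23 -27.84 -19.88] yaw (np.float64(1.268), np.float64(-1.873))
```

Emit:
drive_tool([
  {"claw":1,"slide":[-5.5,0,0],"yaw":0},
  {"claw":1,"slide":[-11.2,-2,-1.5],"yaw":0.15},
  {"claw":1,"slide":[-11.2,-6,-4.5],"yaw":0.33},
  {"claw":1,"slide":[-11.2,-10,-7.5],"yaw":0.51},
  {"claw":1,"slide":[-11.2,-14,-10.5],"yaw":0.69},
  {"claw":1,"slide":[-11.2,-18,-13.5],"yaw":0.87},
  {"claw":1,"slide":[-11.2,-22.5,-16.5],"yaw":1.05},
  {"claw":1,"slide":[-11.2,-27.8,-19.9],"yaw":1.23},
  {"claw":1,"slide":[-11.2,-27.8,-19.9],"yaw":1.268},
  {"claw":1,"slide":[-11.2,-27.8,-19.9],"yaw":1.268},
])

```text
time_s: 27.48
tcp_pos: [0.4795, -0.0258, 0.1593]
ee_rot: [0.697, 0.119, 0.697, -0.119]
ft_force: [1.2, -0.0, -1.8]
grip_width: 0.12
```

```bash
python3 -c "
from h import *
p,d,m=cam('wrist'); save(p,'w13.png')
plan(0.4803,-0.0263,0.0735,-19.4)"
```

```text
t 27.52 tcp [ 0.4795 -0.0253  0.1594] az -19.2 tilt [-0.  0. -1.] j [ 0.09  0.25 -0.12  2.03  0.04  0.87 -0.38] F [-0.2  0.4 -1.2] M [-0.01 -0.04 -0.02] g 0.125
  slide [ 8.59 -0.07  0.12] yaw (np.float64(0.003), np.float64(-3.138))
```

View pics/w13.png

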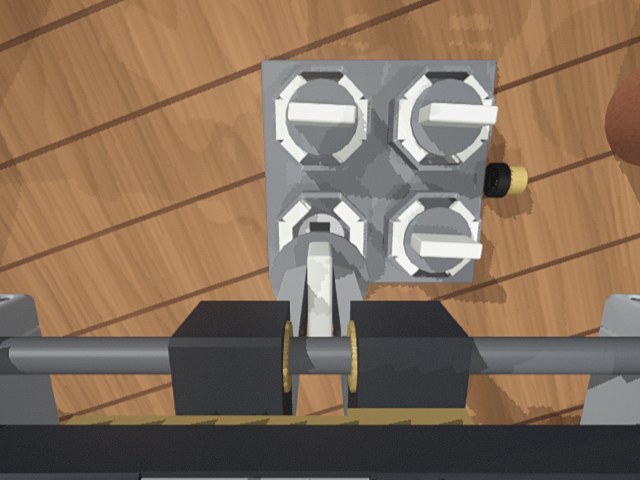

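It is aligned over port3. I'll lower it.

Emit:
drive_tool([
  {"claw":1,"slide":[4,-0.05,0.1],"yaw":0},
  {"claw":1,"slide":[7,-0.05,0.1],"yaw":0},
  {"claw":1,"slide":[7.8,-0.05,0.1],"yaw":0},
  {"claw":1,"slide":[8.2,-0.05,0.1],"yaw":0},
  {"claw":1,"slide":[8.6,-0.05,0.1],"yaw":0},
  {"claw":1,"slide":[8.6,-0.05,0.1],"yaw":0},
])

```text
time_s: 28.28
tcp_pos: [0.4808, -0.027, 0.0739]
ee_rot: [0.697, 0.119, 0.697, -0.119]
ft_force: [-0.8, -0.3, -1.0]
grip_width: 0.127
```

```bash
python3 -c "
from h import *
plan(0.4803,-0.0263,0.0645,-19.4)"
```

```text
t 28.27 tcp [ 0.4808 -0.027   0.0739] az -19.4 tilt [ 0.001  0.    -1.   ] j [ 0.08  0.39 -0.11  2.08  0.06  0.67 -0.4 ] F [-0.8 -0.3 -1. ] M [-0.04 -0.04  0.01] g 0.127
  slide [ 0.94  0.05 -0.07] yaw (np.float64(0.001), np.float64(-3.141))
```

Emit:
drive_tool([
  {"claw":1,"slide":[0.4,0.05,-0.05],"yaw":0},
  {"claw":1,"slide":[0.8,0.05,-0.05],"yaw":0},
  {"claw":1,"slide":[0.95,0.05,-0.05],"yaw":0},
  {"claw":1,"slide":[0.95,0.05,-0.05],"yaw":0},
])

```text
time_s: 28.78
tcp_pos: [0.4809, -0.0265, 0.0646]
ee_rot: [0.697, 0.119, 0.697, -0.119]
ft_force: [-3.6, -1.6, 17.9]
grip_width: 0.126
```

Emit:
drive_tool([
  {"claw":1,"slide":[-0.02,0,0],"yaw":0.18},
  {"claw":1,"slide":[-0.02,0,0],"yaw":0.36},
  {"claw":1,"slide":[-0.02,0,0],"yaw":0.54},
  {"claw":1,"slide":[-0.02,0,0],"yaw":0.72},
  {"claw":1,"slide":[-0.02,0,0],"yaw":0.9},
  {"claw":1,"slide":[-0.02,0,0],"yaw":1.08},
  {"claw":1,"slide":[-0.02,0,0],"yaw":1.26},
  {"claw":1,"slide":[-0.02,0,0],"yaw":1.44},
  {"claw":1,"slide":[-0.02,0,0],"yaw":1.6},
  {"claw":1,"slide":[-0.02,0,0],"yaw":1.62},
])

```text
time_s: 30.02
tcp_pos: [0.4811, -0.0264, 0.0647]
ee_rot: [0.394, 0.588, 0.393, -0.587]
ft_force: [-0.1, 0.0, 12.9]
grip_width: 0.124
```

```bash
python3 -c "
from h import *
plan(0.4803,-0.0263,0.064,-109.4)"
```

```text
t 30.02 tcp [ 0.4811 -0.0264  0.0647] az -112.3 tilt [ 0.002 -0.    -1.   ] j [-0.25  0.42  0.28  2.1  -0.19  0.65 -1.8 ] F [-0.1  0.  12.9] M [-0.04  0.12  0.09] g 0.124
  slide [ 0.07 -0.07  0.02] yaw (np.float64(-0.051), np.float64(3.09))
```

Emit:
drive_tool([
  {"claw":0.2,"slide":[0,0,0],"yaw":0},
  {"claw":0.2,"slide":[0,0,0],"yaw":0},
  {"claw":0.2,"slide":[0,0,0],"yaw":0},
  {"claw":0.2,"slide":[-4,0,0],"yaw":0},
  {"claw":0.2,"slide":[-9,0,0],"yaw":0},
  {"claw":0.2,"slide":[-14,0,0],"yaw":-0.18},
  {"claw":0.2,"slide":[-19,0,0],"yaw":-0.36},
  {"claw":0.2,"slide":[-19,0,5],"yaw":-0.54},
  {"claw":0.2,"slide":[-19,2,10],"yaw":-0.72},
  {"claw":0.2,"slide":[-19,2,10],"yaw":-0.9},
])

```text
time_s: 31.28
tcp_pos: [0.4603, -0.1293, 0.2541]
ee_rot: [0.607, 0.363, 0.607, -0.364]
ft_force: [0.1, 0.4, -0.4]
grip_width: 0.402
```

```bash
python3 -c "
from h import *
plan(0.5,-0.1,0.26,-19)"
```

```text
t 31.27 tcp [ 0.4603 -0.1293  0.2541] az -61.9 tilt [-0. -0. -1.] j [-0.11  0.13  0.35  1.95 -0.05  1.08 -0.82] F [ 0.1  0.4 -0.4] M [ 0.04 -0.04  0.01] g 0.402
  slide [-0.59  4.88 -0.71] yaw (np.float64(-0.748), np.float64(2.394))
```

Emit:
drive_tool([
  {"claw":0.2,"slide":[0,0,0],"yaw":-0.18},
  {"claw":0.2,"slide":[0,0,0],"yaw":-0.36},
  {"claw":0.2,"slide":[0,0,0],"yaw":-0.54},
  {"claw":0.2,"slide":[0,0,0],"yaw":-0.54},
])

```text
time_s: 31.78
tcp_pos: [0.4608, -0.1266, 0.2539]
ee_rot: [0.681, 0.19, 0.681, -0.19]
ft_force: [-1.1, -0.2, 0.1]
grip_width: 0.401
```

```bash
python3 -c "
from h import *
plan(0.386,-0.371,0.26,-19)
p,d,m=cam('wrist'); save(p,'w14.png')
wings(zlo=0.06,zhi=0.08,p=p,d=d,m=m)"
```

```text
t 31.77 tcp [ 0.4608 -0.1266  0.2539] az -31.1 tilt [-0.001  0.    -1.   ] j [-0.07  0.12  0.3   1.94 -0.04  1.08 -0.3 ] F [-1.1 -0.2  0.1] M [0.02 0.03 0.01] g 0.401
  slide [ -0.61 -24.79   6.22] yaw (np.float64(-0.211), np.float64(2.93))
wrist n 83 px [349.   1.] c [0.5892 0.0314] z 0.0634 LW [22.7  2.8] yaw 152.0 [130 131 126]
wrist n 995 px [259.  15.] c [0.5122 0.064 ] z 0.0707 LW [44.7 11.9] yaw 158.1 [214 215 211]
wrist n 728 px [382. 103.] c [ 0.5702 -0.0575] z 0.0708 LW [44.9 11.8] yaw 157.9 [235 235 232]
wrist n 679 px [283. 125.] c [ 0.4802 -0.026 ] z 0.0708 LW [44.5 11.9] yaw 157.9 [236 236 233]
```

View pics/w14.png

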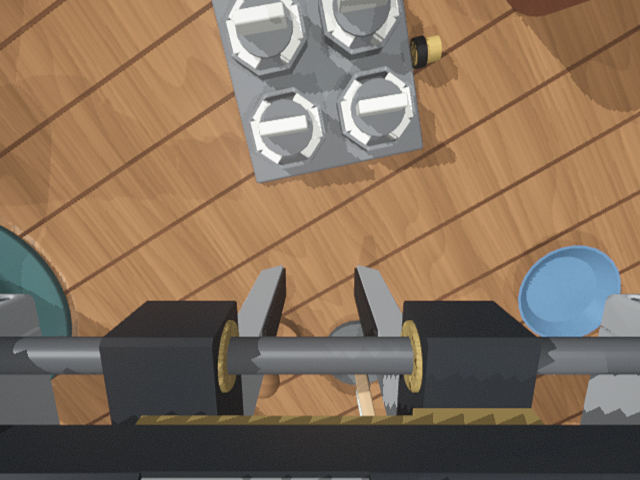

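All four are locked: tops at about 71 mm, wings at 158°. Now the sign.

Emit:
drive_tool([
  {"claw":0.2,"slide":[-0.6,-5,1.2],"yaw":-0.1},
  {"claw":0.2,"slide":[-0.6,-10,2.5],"yaw":-0.2},
  {"claw":0.2,"slide":[-0.6,-15,3.8],"yaw":-0.211},
  {"claw":0.2,"slide":[-0.6,-20,5],"yaw":-0.211},
  {"claw":0.2,"slide":[-0.6,-24.8,6.2],"yaw":-0.211},
  {"claw":0.2,"slide":[-0.6,-24.8,6.2],"yaw":-0.211},
  {"claw":0.2,"slide":[-0.6,-24.8,6.2],"yaw":-0.211},
])

```text
time_s: 32.7
tcp_pos: [0.3864, -0.3705, 0.2598]
ee_rot: [0.697, 0.118, 0.697, -0.117]
ft_force: [0.0, 1.0, -0.9]
grip_width: 0.398
```

```bash
cat >> h.py <<'E'
def sign(fn):
    plan(); p,d,m=cam('wrist'); save(p,fn); X=cloud(m,d); Z=X[...,2]
    mask=(abs(X[...,0]-0.405)<0.1)&(abs(X[...,1]+0.305)<0.1)&(Z>0.137)&(Z<0.15); mask[295:]=False
    P=X[mask]; (c,s,a)=cv2.minAreaRect((P[:,:2]*1000).astype(np.float32))
    if s[0]<s[1]: a+=90
    print('sign n',len(P),np.round(c,1),np.round(s,1),'long az',a%180,'z',np.median(P[:,2]))
E
python3 -c "
from h import *
sign('w15.png')"
```

```text
t 32.7 tcp [ 0.3864 -0.3705  0.2598] az -19.1 tilt [-0.     0.001 -1.   ] j [ 0.3   0.24  0.48  1.81 -0.12  1.12  0.49] F [ 0.   1.  -0.9] M [-0.01 -0.03 -0.01] g 0.398
  slide [0. 0. 0.] yaw None
sign n 1799 [ 407.9 -308.9] [89.5 11.9] long az 71.17139434814453 z 0.14082933585584337
```

View pics/w15.png

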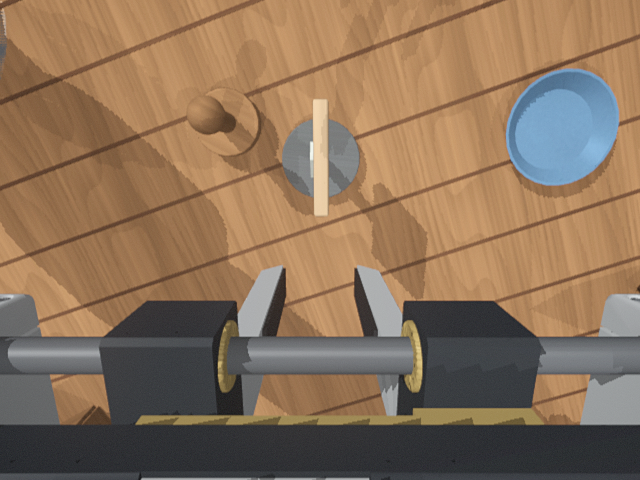

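The sign board is at pixel (320,157), drop on its left (−x) face, size 89.5 x 11.9 mm and top at 141 mm, all as specified. I'll grasp the top edge on the pivot axis.

```bash
python3 -c "
from h import *
plan(0.4079,-0.3089,0.151,-18.8)"
```

```text
t 32.75 tcp [ 0.3867 -0.3701  0.2599] az -19.0 tilt [-0.     0.001 -1.   ] j [ 0.3   0.24  0.48  1.81 -0.12  1.12  0.49] F [ 0.5  0.4 -0.1] M [ 0.01 -0.05 -0.03] g 0.404
  slide [10.9   6.47  0.02] yaw (np.float64(-0.004), np.float64(3.138))
```

Emit:
drive_tool([
  {"claw":0.2,"slide":[2,5,0],"yaw":0},
  {"claw":0.2,"slide":[6,6.5,0],"yaw":0},
  {"claw":0.2,"slide":[9.5,6.5,0],"yaw":0},
  {"claw":0.2,"slide":[10.9,6.5,0],"yaw":0},
  {"claw":0.2,"slide":[10.9,6.5,0],"yaw":0},
  {"claw":1,"slide":[10.9,6.5,0],"yaw":0},
  {"claw":1,"slide":[10.9,6.5,0],"yaw":0},
  {"claw":1,"slide":[10.9,6.5,0],"yaw":0},
  {"claw":1,"slide":[10.9,6.5,0],"yaw":0},
], newtons=25)

```text
time_s: 33.88
tcp_pos: [0.4081, -0.3099, 0.1518]
ee_rot: [0.698, 0.116, 0.697, -0.117]
ft_force: [3.9, -1.5, 2.8]
grip_width: 0.122
```

```bash
python3 -c "
from h import *
plan(0.4079,-0.3089,0.151,-18.8)"
```

```text
t 33.88 tcp [ 0.4081 -0.3099  0.1518] az -19.0 tilt [ 0.002 -0.001 -1.   ] j [ 0.23  0.33  0.42  1.98 -0.18  0.87  0.42] F [ 3.9 -1.5  2.8] M [-0.37 -0.91  0.02] g 0.122
  slide [ 0.08  0.09 -0.05] yaw (np.float64(-0.003), np.float64(3.139))
```

Emit:
drive_tool([
  {"claw":1,"slide":[0,0.05,-0.05],"yaw":-0.15},
  {"claw":1,"slide":[0,0.05,-0.05],"yaw":-0.32},
  {"claw":1,"slide":[0,0.05,-0.05],"yaw":-0.5},
  {"claw":1,"slide":[0,0.05,-0.05],"yaw":-0.68},
  {"claw":1,"slide":[0,0.05,-0.05],"yaw":-0.86},
  {"claw":1,"slide":[0,0.05,-0.05],"yaw":-1.04},
  {"claw":1,"slide":[0,0.05,-0.05],"yaw":-1.22},
  {"claw":1,"slide":[0,0.05,-0.05],"yaw":-1.4},
  {"claw":1,"slide":[0,0.05,-0.05],"yaw":-1.57},
  {"claw":1,"slide":[0,0.05,-0.05],"yaw":-1.57},
])

```text
time_s: 35.12
tcp_pos: [0.4086, -0.3094, 0.1518]
ee_rot: [0.576, -0.413, 0.574, 0.41]
ft_force: [9.9, -1.9, -3.4]
grip_width: 0.123
```

```bash
python3 -c "
from h import *
plan(0.4079,-0.3089,0.151,71.2)"
```

```text
t 35.12 tcp [ 0.4086 -0.3094  0.1518] az 71.2 tilt [ 0.003 -0.001 -1.   ] j [ 0.49  0.31  0.12  1.97 -0.05  0.86  1.88] F [ 9.9 -1.9 -3.4] M [-0.6  -2.78  0.03] g 0.123
  slide [0.08 0.09 0.03] yaw (np.float64(-0.001), np.float64(3.141))
```

Emit:
drive_tool([
  {"claw":0.2,"slide":[0,0,0],"yaw":0},
  {"claw":0.2,"slide":[0,0,0],"yaw":0},
  {"claw":0.2,"slide":[-2.5,0,0],"yaw":0},
  {"claw":0.2,"slide":[-5,0,0],"yaw":0.1},
  {"claw":0.2,"slide":[-5,0,0],"yaw":0.28},
  {"claw":0.2,"slide":[-5,0,0],"yaw":0.46},
  {"claw":0.2,"slide":[-5,0,0],"yaw":0.64},
  {"claw":0.2,"slide":[-5,0,0],"yaw":0.82},
  {"claw":0.2,"slide":[-5,0,0],"yaw":1.0},
  {"claw":0.2,"slide":[-5,0,0],"yaw":1.18},
])

```text
time_s: 36.38
tcp_pos: [0.4067, -0.3088, 0.201]
ee_rot: [0.707, -0.019, 0.707, 0.019]
ft_force: [-0.5, -0.3, 0.8]
grip_width: 0.404
```

Emit:
drive_tool([
  {"claw":0.2,"slide":[0,0,0],"yaw":0.18},
  {"claw":0.2,"slide":[0,0,0],"yaw":0.36},
  {"claw":0.2,"slide":[0,0,0],"yaw":0.54},
  {"claw":0.2,"slide":[0,0,0],"yaw":0.72},
  {"claw":0.2,"slide":[0,0,0],"yaw":0.9},
  {"claw":0.2,"slide":[0,0,0],"yaw":1.08},
  {"claw":0.2,"slide":[0,0,0],"yaw":1.26},
  {"claw":0.2,"slide":[0,0,0],"yaw":1.44},
  {"claw":0.2,"slide":[0,0,0],"yaw":1.62},
  {"claw":0.2,"slide":[0,0,0],"yaw":1.8},
])

```text
time_s: 37.62
tcp_pos: [0.4067, -0.3088, 0.201]
ee_rot: [-0.454, -0.542, -0.454, 0.542]
ft_force: [-0.8, -0.4, 0.1]
grip_width: 0.403
```

```bash
python3 -c "
from h import *
plan(0.4090,-0.3089,0.151,71.2)
p,d,m=cam('wrist'); save(p,'w16.png');p,d,m=cam('top'); save(p,'top16.png')"
```

```text
t 37.62 tcp [ 0.4067 -0.3088  0.201 ] az -100.1 tilt [-0.001  0.    -1.   ] j [ 0.08  0.28  0.6   1.94 -0.19  0.98 -0.98] F [-0.8 -0.4  0.1] M [ 0.04 -0.02 -0.01] g 0.403
  slide [ 5.    0.23 -0.03] yaw (np.float64(0.152), np.float64(-2.99))
```

View pics/w16.png

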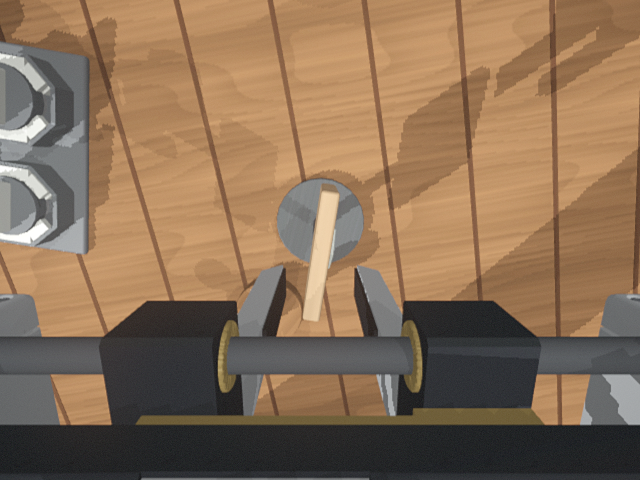

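The board is at about 90° and the drop now faces right. I'll regrasp and turn the rest.

Emit:
drive_tool([
  {"claw":0.2,"slide":[0,0.15,0],"yaw":0.15},
  {"claw":0.2,"slide":[3,0.15,0],"yaw":0.152},
  {"claw":0.2,"slide":[5,0.15,0],"yaw":0.152},
  {"claw":0.2,"slide":[5,0.15,0],"yaw":0.152},
  {"claw":1,"slide":[5,0.15,0],"yaw":0.152},
  {"claw":1,"slide":[5,0.15,0],"yaw":0.152},
  {"claw":1,"slide":[5,0.15,0],"yaw":0.152},
  {"claw":1,"slide":[5,0.15,0],"yaw":0.152},
])

```text
time_s: 38.72
tcp_pos: [0.4087, -0.3095, 0.1517]
ee_rot: [0.414, 0.574, 0.413, -0.574]
ft_force: [-1.2, 0.5, 6.8]
grip_width: 0.125
```

```bash
python3 -c "
from h import *
plan(0.4085,-0.3089,0.151,71.2)"
```

```text
t 38.73 tcp [ 0.4087 -0.3095  0.1517] az -108.5 tilt [ 0.001 -0.    -1.   ] j [ 0.09  0.36  0.6   1.98 -0.26  0.88 -1.07] F [-1.2  0.5  6.8] M [-0.01  0.27 -0.06] g 0.125
  slide [ 0.07 -0.04 -0.05] yaw (np.float64(0.006), np.float64(-3.136))
```

Emit:
drive_tool([
  {"claw":1,"slide":[0,0,0],"yaw":-0.15},
  {"claw":1,"slide":[0,0,0],"yaw":-0.32},
  {"claw":1,"slide":[0,0,0],"yaw":-0.5},
  {"claw":1,"slide":[0,0,0],"yaw":-0.68},
  {"claw":1,"slide":[0,0,0],"yaw":-0.86},
  {"claw":1,"slide":[0,0,0],"yaw":-1.04},
  {"claw":1,"slide":[0,0,0],"yaw":-1.22},
  {"claw":1,"slide":[0,0,0],"yaw":-1.4},
  {"claw":1,"slide":[0,0,0],"yaw":-1.57},
  {"claw":1,"slide":[0,0,0],"yaw":-1.59},
])

```text
time_s: 39.98
tcp_pos: [0.4086, -0.309, 0.1516]
ee_rot: [0.699, 0.106, 0.699, -0.106]
ft_force: [-0.5, 4.4, 8.5]
grip_width: 0.137
```

```bash
python3 -c "
from h import *
plan(0.4085,-0.3089,0.151,-18.8)"
```

```text
t 39.98 tcp [ 0.4086 -0.309   0.1516] az -17.2 tilt [ 0.001  0.001 -1.   ] j [ 0.36  0.32  0.27  1.97 -0.11  0.87  0.39] F [-0.5  4.4  8.5] M [ 0.91  0.29 -0.64] g 0.137
  slide [ 0.06  0.   -0.02] yaw (np.float64(0.028), np.float64(-3.114))
```

It has reached the stop, with −0.64 N m about z. I'll release and lift clear.

Emit:
drive_tool([
  {"claw":1,"slide":[0,0,0],"yaw":0.03},
  {"claw":0.2,"slide":[0,0,0],"yaw":0.03},
  {"claw":0.2,"slide":[0,0,0],"yaw":0.03},
  {"claw":0.2,"slide":[0,0,0],"yaw":0.03},
  {"claw":0.2,"slide":[-3,0,0],"yaw":0.03},
  {"claw":0.2,"slide":[-7,0,0],"yaw":0.03},
  {"claw":0.2,"slide":[-11,0,0],"yaw":0.03},
  {"claw":0.2,"slide":[-11,-5,0],"yaw":0.03},
  {"claw":0.2,"slide":[-11,-8,0],"yaw":0.03},
  {"claw":0.2,"slide":[-11,-8,0],"yaw":0.03},
])

```text
time_s: 41.22
tcp_pos: [0.3834, -0.3873, 0.2609]
ee_rot: [0.697, 0.118, 0.697, -0.118]
ft_force: [0.1, 0.8, -0.2]
grip_width: 0.401
```

```bash
python3 -c "
from h import *
sign('w17.png')
p,d,m=cam('top'); save(p,'top17.png'); wings('top',p=p,d=d,m=m,zlo=0.06,zhi=0.085)
p,d,m=cam('scene'); save(p,'scene17.png'); wings('scene',p=p,d=d,m=m,zlo=0.06,zhi=0.085)
"
```

```text
t 41.23 tcp [ 0.3834 -0.3873  0.2609] az -19.3 tilt [-0.001 -0.    -1.   ] j [ 0.44  0.25  0.35  1.79 -0.09  1.12  0.48] F [ 0.1  0.8 -0.2] M [-0.02 -0.04  0.03] g 0.401
  slide [0. 0. 0.] yaw None
sign n 1850 [ 407.9 -309.2] [90.1 12. ] long az 65.14916229248047 z 0.14086689676400255
top n 78 px [314. 212.] c [0.6    0.0322] z 0.0711 LW [46.1 12. ] yaw 158.9 [228 230 223]
top n 74 px [347. 224.] c [ 0.5678 -0.0577] z 0.0713 LW [43.7 11.4] yaw 158.6 [230 233 226]
top n 79 px [302. 245.] c [0.5094 0.0646] z 0.0704 LW [44.7 11.9] yaw 157.3 [234 236 232]
top n 76 px [336. 257.] c [ 0.4774 -0.0258] z 0.0711 LW [44.3 11.4] yaw 157.8 [239 240 237]
scene n 112 px [340. 228.] c [ 0.4809 -0.024 ] z 0.0704 LW [44.4 17.1] yaw 159.7 [253 253 251]
scene n 110 px [303. 232.] c [ 0.5719 -0.0549] z 0.0713 LW [44.7 16.6] yaw 157.8 [253 253 251]
scene n 120 px [346. 255.] c [0.5135 0.0674] z 0.0711 LW [43.5 14.7] yaw 159.8 [253 253 252]
scene n 124 px [309. 260.] c [0.6023 0.035 ] z 0.0708 LW [44.7 16.6] yaw 154.3 [252 252 251]
```

View pics/w17.png

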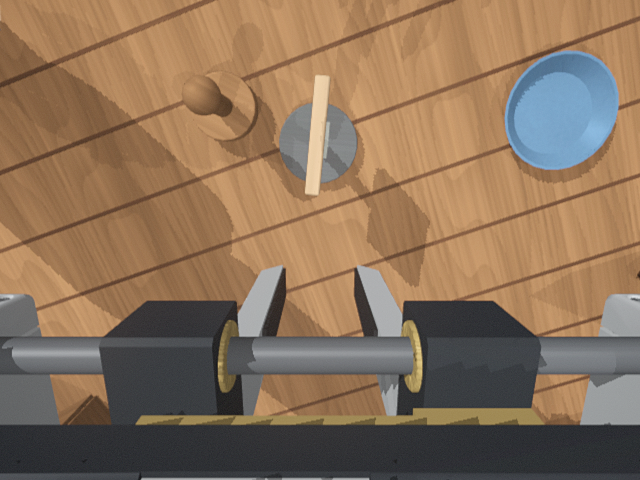

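View pics/scene17.png

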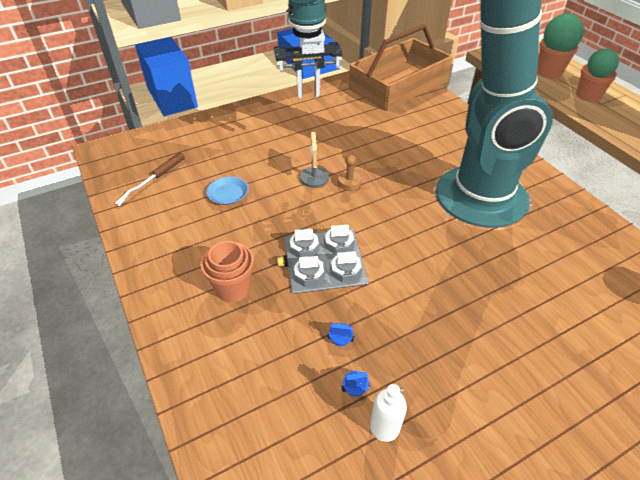

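View pics/top17.png

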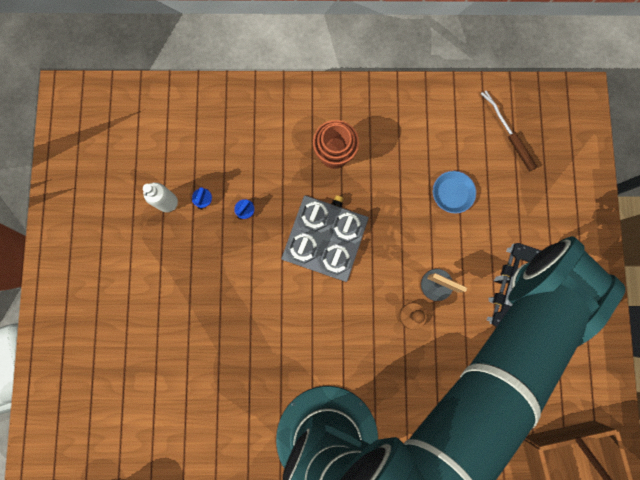

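All cartridges are locked and the bystanders look unmoved. The sign is at about 3.04 rad: past the 2.94 limit, but 6° short of its stop. I'll regrasp and take it the rest of the way.

```bash
python3 -c "
from h import *
plan(0.4082,-0.3090,0.151,-24.8)"
```

```text
t 41.38 tcp [ 0.385  -0.3847  0.2609] az -19.0 tilt [-0.     0.001 -1.   ] j [ 0.44  0.25  0.35  1.79 -0.09  1.12  0.48] F [-0.8 -0.2  0.6] M [-0.06 -0.04 -0.02] g 0.403
  slide [11.    7.91 -0.27] yaw (np.float64(0.101), np.float64(-3.041))
```

Emit:
drive_tool([
  {"claw":0.2,"slide":[2,5,0],"yaw":0.1},
  {"claw":0.2,"slide":[6,7.9,-0.25],"yaw":0.1},
  {"claw":0.2,"slide":[9.5,7.9,-0.25],"yaw":0.1},
  {"claw":0.2,"slide":[11,7.9,-0.25],"yaw":0.1},
  {"claw":0.2,"slide":[11,7.9,-0.25],"yaw":0.1},
  {"claw":1,"slide":[11,7.9,-0.25],"yaw":0.1},
  {"claw":1,"slide":[11,7.9,-0.25],"yaw":0.1},
  {"claw":1,"slide":[11,7.9,-0.25],"yaw":0.1},
  {"claw":1,"slide":[11,7.9,-0.25],"yaw":0.05},
  {"claw":1,"slide":[11,7.9,-0.25],"yaw":0},
], newtons=25)

```text
time_s: 42.62
tcp_pos: [0.4081, -0.31, 0.1517]
ee_rot: [0.697, 0.117, 0.697, -0.117]
ft_force: [-1.2, 2.0, 7.3]
grip_width: 0.131
```

Emit:
drive_tool([
  {"claw":1,"slide":[0,0,0],"yaw":0},
  {"claw":1,"slide":[0,0,0],"yaw":0},
])

```text
time_s: 42.88
tcp_pos: [0.4081, -0.31, 0.1517]
ee_rot: [0.697, 0.118, 0.697, -0.117]
ft_force: [-1.1, 3.8, 7.1]
grip_width: 0.133
```

```bash
python3 -c "
from h import *
plan(0.4082,-0.3090,0.151,-18.8)"
```

```text
t 42.88 tcp [ 0.4081 -0.31    0.1517] az -19.1 tilt [ 0.  0. -1.] j [ 0.35  0.32  0.28  1.97 -0.11  0.87  0.36] F [-1.1  3.8  7.1] M [ 0.68  0.48 -0.51] g 0.133
  slide [ 0.07  0.1  -0.03] yaw (np.float64(-0.006), np.float64(3.136))
```

Emit:
drive_tool([
  {"claw":0.2,"slide":[0,0,0],"yaw":0},
  {"claw":0.2,"slide":[0,0,0],"yaw":0},
  {"claw":0.2,"slide":[0,0,0],"yaw":0},
  {"claw":0.2,"slide":[-3,0,0],"yaw":0},
  {"claw":0.2,"slide":[-7,0,0],"yaw":0},
  {"claw":0.2,"slide":[-11,0,0],"yaw":0},
  {"claw":0.2,"slide":[-12,-6,0],"yaw":0},
  {"claw":0.2,"slide":[-12,-9,0],"yaw":0},
  {"claw":0.2,"slide":[-12,-9,0],"yaw":0},
  {"claw":0.2,"slide":[-12,-9,0],"yaw":0},
])

```text
time_s: 44.12
tcp_pos: [0.379, -0.3944, 0.2709]
ee_rot: [0.697, 0.117, 0.698, -0.117]
ft_force: [0.7, 0.2, -0.2]
grip_width: 0.403
```

```bash
python3 -c "
from h import *
import pickle
sign('w18.png')
for n in ['top','scene']:
    p0,d0,m0=pickle.load(open(n+'0.pkl','rb')); p,d,m=cam(n); save(p,n+'18.png')
    for (P,D,M) in ((p0,d0,m0),(p,d,m)):
        X=cloud(M,D); Z=X[...,2]
        def cen(mask): Q=X[mask]; return len(Q),np.round(Q.mean(0),4) if len(Q) else None
        box=lambda x,y,r:(abs(X[...,0]-x)<r)&(abs(X[...,1]-y)<r)
        print(n,'pots',cen(box(.78,.02,.12)&(Z>.1)),'spray',cen(box(.64,.45,.09)&(Z>.1)),'saucer',cen(box(.66,-.33,.1)&(Z>.008)&(Z<.03)),'tamper',cen(box(.33,-.23,.05)&(Z>.06)&(Z<.11)))
        mk=box(.408,-.309,.06)&(Z>.13); Q=X[mk]; print('  sign',len(Q),cv2.minAreaRect((Q[:,:2]*1000).astype(np.float32)))
"
```

```text
t 44.12 tcp [ 0.379  -0.3944  0.2709] az -19.1 tilt [-0.     0.001 -1.   ] j [ 0.45  0.25  0.36  1.77 -0.09  1.14  0.5 ] F [ 0.7  0.2 -0.2] M [-0.02 -0.07  0.05] g 0.403
  slide [0. 0. 0.] yaw None
sign n 1752 [ 407.8 -309.2] [89.9 12. ] long az 65.15709686279297 z 0.14089423840721726
top pots (893, array([ 0.7893, -0.0263,  0.1149])) spray (429, array([0.6396, 0.4467, 0.1277])) saucer (590, array([ 0.6718, -0.3705,  0.014 ])) tamper (135, array([ 0.3205, -0.2359,  0.0986]))
  sign 188 ((405.4151611328125, -308.0973815917969), (89.01708984375, 12.838163375854492), 71.16175842285156)
top pots (900, array([ 0.7886, -0.0256,  0.1149])) spray (424, array([0.6394, 0.4469, 0.1276])) saucer (590, array([ 0.6725, -0.3716,  0.0139])) tamper (134, array([ 0.3204, -0.2358,  0.098 ]))
  sign 3465 ((393.5389709472656, -318.230712890625), (90.4000244140625, 102.5334243774414), 0.7691519260406494)
scene pots (1279, array([ 0.792 , -0.0146,  0.1157])) spray (902, array([0.6537, 0.4629, 0.1279])) saucer (401, array([ 0.6677, -0.3811,  0.0147])) tamper (134, array([ 0.3276, -0.2289,  0.0897]))
  sign 104 ((408.59625244140625, -306.6774597167969), (94.12960815429688, 12.427779197692871), 71.09513092041016)
scene pots (1279, array([ 0.7918, -0.0148,  0.1156])) spray (899, array([0.6534, 0.4629, 0.128 ])) saucer (401, array([ 0.6677, -0.3812,  0.0147])) tamper (131, array([ 0.3272, -0.2295,  0.0892]))
  sign 1281 ((389.7928161621094, -313.0002746582031), (116.73518371582031, 76.30060577392578), 86.16368865966797)
```

View pics/w18.png

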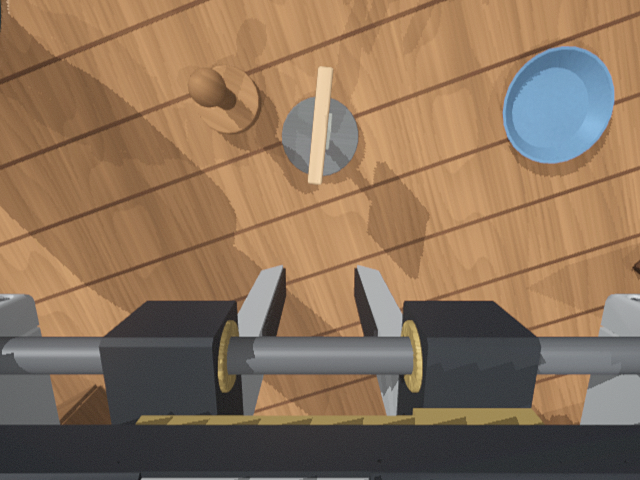

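The board came to rest at the same 65.15° after both pushes, each time against a firm counter-moment, so that is its physical stop. It must have started about 0.1 rad off its zero stop. The bystanders are where they started, so I'm handing in.

```bash
python3 -c "
from h import *
print(robot.hand_in()); print(robot.sense()['time_s'])"
```

```text
the job is handed in; nothing more can be done
None
the job is handed in; nothing more can be done
```

I locked all four grey cartridges into the four ports, then turned the sign to its other stop, and handed the job in at about 44 s. I left the two blue look-alikes alone. One cartridge was knocked aside partway through; I located it again before picking it up.

- **Cartridges:** the last views show all four wing tops at about 71 mm, just under the 72 mm a locked cartridge should read. The wings lie within about 3° of the block's x axis. Wrist-camera positions agree with the port centres to about 1 mm; the overhead and scene cameras differ by up to about 3 mm.
- **Sign:** the drop face now looks away from the robot. The board ended 174° from where it started, not 180°. It settled at exactly the same angle after two pushes against a firm counter-moment, so I take this as its real stop and assume it started about 6° off the zero stop. Even without that assumption, it reads about 3.04 rad, past the 2.94 required.
- **Bystanders and gripper:** the pots, saucer, tamper and spray bottle are within about 1 mm of their starting places. The gripper was open and clear of everything.

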